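# Set up an eggshell-inlay plaque for pressing

## Task

Set the inlaid plaque up for pressing: first lift it off the two wooden strips it rests on, without dragging them, and lay it on the pressing board midway between the two guide pins, square to the board. Then lay one strip on each side of it, halfway between the plaque and the pin and parallel to the plaque's edge, lower the drilled plywood caul over both pins until it lies flat on all three, and finally set the press weight gently, upright, on the middle of the caul. Leave the dish of lacquer and the dropper bottle where they stand.

Things in the scene. Friction and masses are not known exactly. Their poses are not given: they have to be found in the camera images.
- pressing_board: pressing board: fixed pale wooden slab, 110 (x) by 200 (y) mm, flat top 18 mm above its underside, two upright steel guide pins at y = -80 and +80 mm on its middle line x = 0. Pins 12 mm thick, straight to 24 mm above the board's top, then a tapered nose to 36 mm above it. Origin: centre of the underside.
- plaque: black lacquered slab with a white eggshell mosaic on top, 56 (x) by 66 (y) by 12 mm, 60 g. Starts bridged across the two strips, 12 mm above the table; its y axis runs across them and about 8 mm of each shows past its 56 mm edges. On the board its y axis lies along the line of the pins. Grip it across its 56 mm (x) at the middle, clear of the strips. Origin: centre of its underside.
- packer_1: packing strip, one of two alike: plain wood bar 56 (x) by 18 (y) by 12 mm thick (as thick as the plaque), 30 g. Starts under one edge of the plaque. Either strip may go on either side; on the board its x axis lies along the board's x, its centre about 53 mm from the board's centre. Can be gripped over its 56 mm length. Origin: centre of its underside.
- packer_2: packing strip, the other of the two alike; same size and axes as packer_1.
- caul: the caul: plywood bar, 56 (x) by 190 (y) by 12 mm thick, 140 g, with two through holes 18 mm wide at y = -80 and +80 mm for the guide pins. Starts flat on the table, right side up; either end may go to either pin. Seated on plaque and strips, its underside is 12 mm above the board's top. Grip it across its 56 mm (x) at the middle. Origin: centre of its underside.
- press_weight: press weight: turned metal weight, round base 50 mm wide and 38 mm high, narrower round head 26 mm wide from 38 to 55 mm height, about 0.6 kg. Grip it by the head. Origin: centre of its underside, z up.
- lacquer_dish: bystander: small round white dish of dark lacquer, 60 mm wide and 22 mm high, near the plaque; to be left alone. Origin: centre of its underside. (Behind the work, from x = 0.60 m, y -0.14 to 0.48, stand a chest and a box 0.23 m high: keep the gripper clear.)
- dropper_bottle: bystander: amber dropper bottle with a black top, 32 mm wide and 102 mm high, at the left or right end of the work; to be left alone. Origin: centre of its underside.
Things that resemble listed ones, but are neither listed nor needed, are in the scene too. Leave any blue look-alike of the press_weight alone.

How it is judged:
By the outcome, as a careful person would: the job done as asked, in the order asked, and still so for the second after the job is handed in, with the robot touching nothing.
It also fails if it takes over 141 s, if anything falls off the work surface, if the arm or the gripper's body presses on something with over 40 N, if the wrist force passes 120 N, or if a joint passes its speed limit or range.

## Robot

A 6-joint arm with a two-finger parallel gripper is mounted at the origin on a cart in front of the work surface, level with it; the furniture and walls round the work are solid. World frame = base frame: x ahead of the robot, y to its left, z up, the work surface at z = 0. Lengths are in m, angles in degrees, forces in N, time in s.
With the tool pointing down it reaches from about 0.25 to 0.725 m from the base axis. Payload 9.7 kg.
Tool frame: the origin (TCP) lies at the very end of the fingers, on their centre line; the grasp point (between the pads) lies grasp_offset behind it (grasp_offset is the distance from the TCP to the grasp point, in m); z points along the fingers, y is the line along which they close (so a half turn about z gives the same grasp; the last joint's range is limited). The gripper opens to 85 mm and grips with 20 to 120 N. Pads are 22 mm wide; open, the fingers measure 114 mm over their backs; the gripper's body (76 mm by 85 mm) begins 54 mm behind the grasp point. The pads swing forward as they close: fully open they stand 13 mm farther back than shut.
Start: joints at [-69.901, 4.979, 10.078, 95.1, 0, 90], TCP at [0.189, -0.517, 0.231] pointing down, gripper open.
Joint ranges: [-179.16, 179.16], [-48.56, 103.87], [-65.8, 70.77], [-126.05, 130.52], [-82.76, 87.17], [-180, 180]. Speed limits (degrees/s): [127.2, 127.2, 147.25, 180, 180, 180].

## Interface

Orientations are given as [roll, pitch, yaw] about the fixed x, y, z axes, in that order (R = Rz(yaw) Ry(pitch) Rx(roll)).
In Python, from workcell import get_obs, camera, calibration, job_done, recognise, cut_out, mark_of, grasp_offset gives the robot as it stands.
- The arm moves only by the tool servo_tool, never from a script. Its argument "moves" is a list of rows, each a list of 3 entries, a list of its own where there are three numbers: the turn, a rotation vector about the tool's x, y, z in degrees, then the shift along the tool's x, y, z in m, then the opening in per cent of the stroke, from 0 (shut) to 100 (fully open). In form: [[[ax, ay, az], [x, y, z], claw], ...]. A call has 1 to 12 rows; each row shifts and turns the commanded pose from where the row before left it, along the tool's axes as they then stand; what a row does not reach is not made up. A row lasts 1/10 s, in which the tool goes at most 50 mm and 8.59 degrees, less where a joint would pass 70% of its speed; a pose out of reach is approached as far as the arm can. A call is refused whole if a number of a shift passes 0.05 or a number of a turn 8.59, either way. A call with a gripper value outside its range is refused whole. The fingers move at their own pace and stop on an object; "force" is the grip in N (left out, the last holds). Time passes only in rows, so rows that do not move let the fingers close. It gives the time, the measured TCP pose, the force, the opening and the grip force at its end, in the units of the state.
- get_obs(): the state, without advancing time (a new reading comes with each control period).
- camera(name): name is "side" or "top"; returns (picture, depth): 420x560x3 uint8, red, green, blue; 420x560 float32, m along the optical axis (not along the pixel's ray), 0 where there is no reading.
- calibration(name): a dict with "camera_matrix" (3x3 intrinsics, pixels), "dist" ([k1, k2, p1, p2, k3] as OpenCV has them; the pictures are not rectified), "R" (3x3) and "t" (3): a world point X has camera coordinates R X + t. Camera axes: x right, y down, z forward; pixel columns grow to the right and rows downward; lengths in m; the calibration is good to about 2 mm. A picture is of the moment at which its call begins. calibration takes no time and is no camera call.
- job_done(): hands the job in; it is judged then, once.
Trained networks look in the newest picture that a camera, given by its name, has taken for a name from the list of things; names that differ only in an ending like _2 or _b are one class to them, and where a whole thing is asked for, a point or a joint stands for the part that bears it (a point fixed in the world has none). Each returns a list of dicts, best first, with "score" (0 to 1); they miss things now and then, are a little off and sometimes report something else, mostly with a low value. They report only what shows in the picture. A call takes as long as a camera call. They do not tell look-alikes from the thing itself.
- recognise(name, camera): "xyz" ([x, y, z] in m, in the coordinates of the camera as it stood for that picture, good to about 4 mm: the middle of the surface that is visible of it).
- cut_out(name, camera): "mask" (420x560 bool, what is visible of it).
- mark_of(name, camera): "xyz" ([x, y, z] in m, in the coordinates of the camera as it stood for that picture, good to about 4 mm: a listed point, or the origin of a listed thing).
The state is a dict: "time": time; "q": joint angles; "qd": joint speeds; "joint_efforts": joint torques, N m; "ee_pos": TCP position; "tcp_rot": TCP orientation; "wrist_force": force on the tool from outside, world axes, zero at the start; "torque": the same for the moment, N m; "opening": finger opening in m; "grasp_force": force on a finger pad.
Only numpy, scipy, OpenCV 4.12 (cv2) and the standard library are available. Lean on these libraries where they do the work, as an engineer would, in place of code of your own. Each camera call takes 0.05 s, during which the arm holds its last target. There are 200 camera calls.

## Working session

There is one attempt and no reset: what is moved stays moved. The work goes in short steps, Python scripts to look and compute and a tool call to move; the robot and the scene stay as the last step left them, time stands still between calls to the robot, and variables do not carry over. Pictures are saved under pics/ and viewed, at most 14 in all, crops included, and the job is handed in when it is done.

Besides the shell and the picture viewer there is one more tool, called after "Request:" as a command line: name --argument value ..., lists and objects as JSON in quotes. servo_tool: Moves the arm, as the interface text tells. Its arguments: {"type":"object","properties":{"moves":{"type":"array"},"force":{"type":"number"}},"required":["moves"]}

```bash
ls; mkdir -p pics; cat > h.py <<'E'
import numpy as np, cv2
from workcell import *
def unproj(cam,uv,depth=None,z=None):
    c=calibration(cam);K=np.array(c["camera_matrix"]);d=np.array(c["dist"]);R=np.array(c["R"]);t=np.array(c["t"])
    uv=np.asarray(uv,float).reshape(-1,1,2)
    n=cv2.undistortPoints(uv,K,d).reshape(-1,2);r=np.c_[n,np.ones(len(n))]
    if z is None: return (r*np.asarray(depth).reshape(-1,1)-t)@R
    o=-R.T@t; w=r@R
    return o+w*((z-o[2])/w[:,2])[:,None]
def c2w(cam,p):
    c=calibration(cam);return (np.array(p)-np.array(c["t"]))@np.array(c["R"])
def save(n,im): cv2.imwrite("pics/"+n,im[:,:,::-1])
E
python3 - <<'E'
from h import *
print(get_obs(),grasp_offset)
for cam in("top","side"):
    im,d=camera(cam);save(cam+"0.png",im)
    c=calibration(cam);print(cam,-np.array(c["R"]).T@np.array(c["t"]))
    for n in ["pressing_board","plaque","packer_1","caul","press_weight","lacquer_dish","dropper_bottle"]:
        for r in mark_of(n,cam)[:3]: print(n,round(r["score"],2),c2w(cam,r["xyz"]).round(3))
E
```

```text
pics
{'time': 0.0, 'q': array([-6.99002340e+01,  5.01118545e+00,  1.00343777e+01,  9.51023103e+01,
        1.00030891e-03,  8.99999788e+01]), 'qd': array([-0.00912295, -0.03250632,  0.07289449,  0.06543173,  0.0231544 ,
       -0.01605688]), 'joint_efforts': array([ 2.26601325e-03, -5.20400763e+01,  4.64794743e+01,  1.66205404e-02,
        7.41980762e-05, -1.07973602e-05]), 'ee_pos': array([ 0.18892935, -0.51626576,  0.2305816 ]), 'tcp_rot': array([-1.79920882e+02, -1.00033718e-03,  2.00997858e+01]), 'wrist_force': array([-0.43695594,  0.59353015,  0.49934995]), 'torque': array([-0.02747251,  0.000744  , -0.0226222 ]), 'grasp_force': 0.0, 'opening': 0.08562368193642018} 0.0187
top [ 0.37898027 -0.00824623  1.20505253]
pressing_board 0.66 [ 0.52  -0.232 -0.003]
plaque 0.76 [0.496 0.003 0.012]
packer_1 0.44 [0.51  0.031 0.001]
packer_1 0.41 [ 0.49  -0.029 -0.   ]
caul 0.6 [0.495 0.244 0.   ]
press_weight 0.9 [ 0.517 -0.44   0.   ]
press_weight 0.7 [ 0.432 -0.409 -0.006]
lacquer_dish 0.83 [ 0.5   -0.086 -0.002]
lacquer_dish 0.44 [0.499 0.002 0.012]
dropper_bottle 0.58 [0.524 0.439 0.004]
dropper_bottle 0.34 [ 0.502 -0.084  0.001]
side [0.02348823 1.16206458 0.99510515]
pressing_board 0.71 [ 0.516 -0.238 -0.001]
plaque 0.78 [0.504 0.001 0.011]
packer_1 0.48 [0.512 0.034 0.001]
caul 0.64 [ 0.499  0.242 -0.005]
press_weight 0.71 [ 0.522 -0.44  -0.005]
press_weight 0.7 [ 0.431 -0.41  -0.002]
lacquer_dish 0.68 [ 0.506 -0.089 -0.003]
dropper_bottle 0.66 [ 0.527  0.43  -0.004]
```

View pics/top0.png

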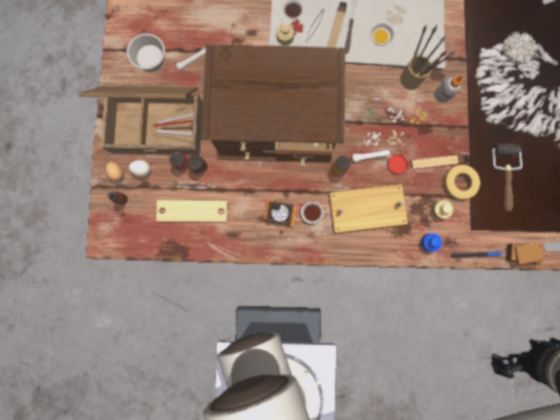

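View pics/side0.png

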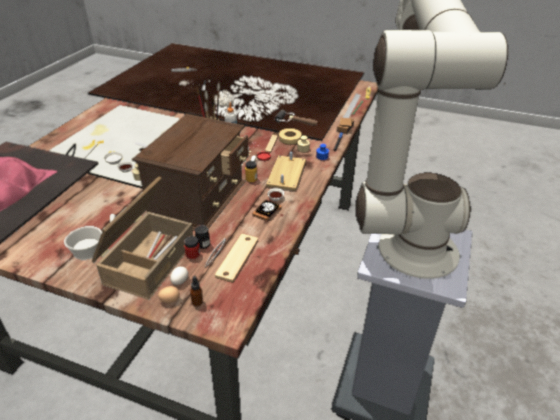

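Top: plaque at (280,213), dish (312,213), board (368,208) tilted with pins near (340,212) and (398,204), caul (192,211), brass weight (443,209), and blue look-alike (432,242).

```bash
cat >> h.py <<'E'
def rect(cam,n,z,hint=None,im=None):
    out=[]
    for r in cut_out(n,cam)[:3]:
        m=r["mask"].astype(np.uint8)
        cs=max(cv2.findContours(m,0,cv2.CHAIN_APPROX_NONE)[0],key=len).reshape(-1,2)
        P=unproj(cam,cs,z=z)[:,:2]
        (c,s,a)=cv2.minAreaRect((P*1000).astype(np.float32))
        if s[0]>s[1]: a-=90; s=s[::-1]   # a = direction of the short side
        out.append((n,round(r["score"],2),np.round(c,1),np.round(s,1),round((a+90)%180-90,1)))
    return out
E
python3 - <<'E'
from h import *
im,d=camera("top")
for cam in("top","side"):
    if cam=="side": camera("side")
    for n,z in [("pressing_board",.018),("plaque",.024),("packer_1",.012),("caul",.012),("press_weight",.055),("lacquer_dish",.022)]:
        for r in rect(cam,n,z): print(cam,*r)
big=cv2.resize(im[180:260,150:460],None,fx=2.58*1,fy=2.58,interpolation=cv2.INTER_CUBIC)
a=cv2.resize(im[182:240,322:422],(800,464),interpolation=cv2.INTER_CUBIC);save("b.png",a)
b=cv2.resize(im[190:235,250:330],(800,450),interpolation=cv2.INTER_CUBIC)
c=cv2.resize(im[195:228,150:234],(560,220),interpolation=cv2.INTER_CUBIC)
save("pl.png",b);save("ca.png",c)
E
```

```text
top pressing_board 0.76 [ 518.2 -234.9] [113.9 206.9] 9.1
top packer_1 0.63 [510.6  38.6] [17.1 56.5] 77.9
top packer_1 0.4 [489.6 -32.4] [ 7.4 47.2] 80.3
top caul 0.73 [498.6 242.1] [ 62.6 193.6] 1.7
top press_weight 0.71 [ 517.  -422.1] [47.6 56.9] 1.6
top press_weight 0.64 [ 428.2 -391.2] [49.5 58.8] 1.5
top lacquer_dish 0.95 [501.3 -81.8] [56.2 56.5] -88.6
side pressing_board 0.93 [ 517.3 -241.8] [112.5 253.8] 7.9
side plaque 0.71 [496.8  10.3] [61.4 74.8] -6.0
side packer_1 0.46 [508.3  43.4] [15.9 53.5] 79.8
side caul 0.85 [496.  245.7] [ 61.6 195.3] 1.6
side caul 0.41 [504.1 -89.4] [52.9 71.2] 21.9
side caul 0.29 [ 527.2 -458. ] [ 49.2 122.5] 18.1
side press_weight 0.51 [ 418.3 -356.7] [ 45.8 111.9] 17.5
side press_weight 0.48 [ 505.  -387.1] [ 47.2 117. ] 19.3
side lacquer_dish 0.58 [499.2 -76.7] [52.4 70.5] 21.9
```

View pics/b.png

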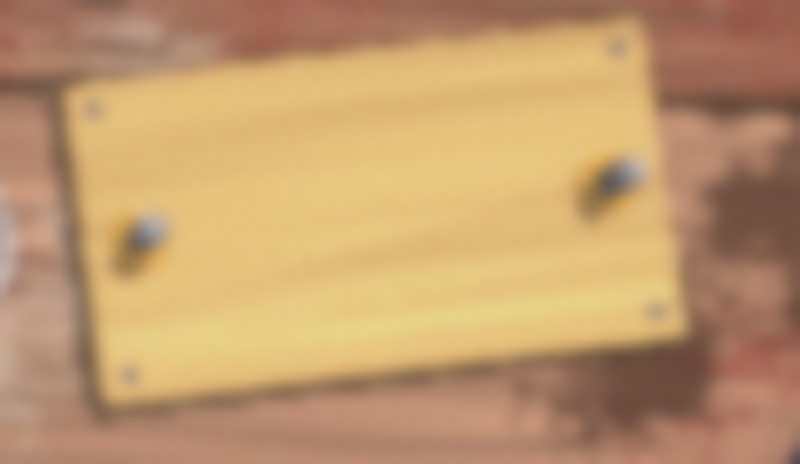

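View pics/pl.png

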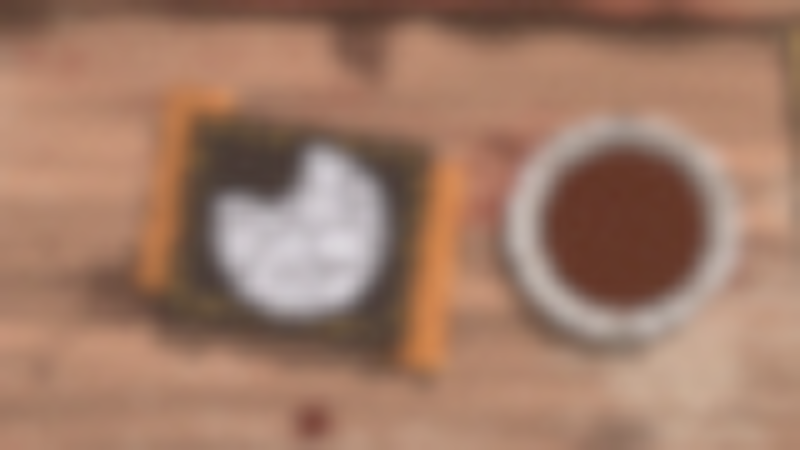

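View pics/ca.png

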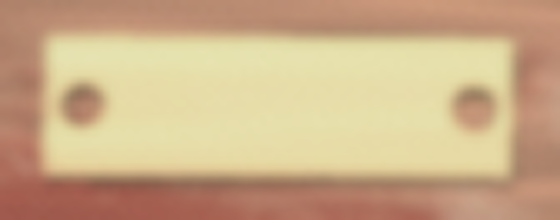

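```bash
python3 - <<'E'
from h import *
def q(pts,s,off,z): 
    u=(np.array(pts,float)+.5)/s-.5+np.array(off); return unproj("top",u,z=z)[:,:2]*1000
def rep(n,P): # corners TL,TR,BR,BL ; short axis=TL-BL dir
    ax=(P[0]-P[3])+(P[1]-P[2]); ay=(P[0]-P[1])+(P[3]-P[2])
    L=lambda a,b:round(float(np.linalg.norm(P[a]-P[b])),1)
    print(n,P.mean(0).round(1),"x dir",np.degrees(np.arctan2(ax[1],ax[0])).round(1),"y dir-90",np.degrees(np.arctan2(ay[1],ay[0])).round(1)-90,"top,bot",L(0,1),L(3,2),"l,r",L(0,3),L(1,2))
rep("board",q([(66,88),(640,18),(688,335),(105,405)],8,(322,182),.018))
p=q([(163,218),(637,168)],8,(322,182),.054);print("pin tips",p.round(1),p.mean(0))
p=q([(135,248),(605,193)],8,(322,182),.018);print("pin base",p.round(1),p.mean(0))
rep("plaque",q([(195,118),(437,152),(405,348),(168,305)],10,(250,190),.024))
rep("strips outer",q([(165,90),(467,160),(440,368),(138,290)],10,(250,190),.012))
rep("caul",q([(45,37),(515,40),(512,176),(45,174)],560/84,(150,195),.012))
p=q([(82,104),(473,107)],560/84,(150,195),.012);print("holes",p.round(1),p.mean(0),np.degrees(np.arctan2(*(p[0]-p[1])[::-1]))-90)
im,d=camera("top")
for (u,v) in [(368,222),(280,213),(192,211),(250,235),(443,209)]:print(unproj("top",[(u,v)],depth=[np.median(d[v-1:v+2,u-1:u+2])])*1000)
p=unproj("top",[(443,209),(444,206),(432,242),(312,213)],z=.055);print(p)
b,_=camera("side")
save("s1.png",cv2.resize(b[110:250,190:340],(640,597),interpolation=cv2.INTER_CUBIC))
E
```

```text
board [ 518.5 -235.6] x dir 8.4 y dir-90 8.5 top,bot 197.3 198.7 l,r 107.6 108.8
pin tips [[ 509.8 -158.9]
 [ 530.8 -314.6]] [ 520.33297345 -236.74511743]
pin base [[ 503.5 -154.3]
 [ 526.8 -313.3]] [ 515.13969671 -233.80639226]
plaque [498.3   3.3] x dir -7.1 y dir-90 -7.5 top,bot 65.3 64.1 l,r 50.6 53.2
strips outer [500.5   3.1] x dir -5.8 y dir-90 -12.200000000000003 top,bot 83.7 83.9 l,r 54.7 56.7
caul [498.3 242.3] x dir 2.1 y dir-90 1.2999999999999972 top,bot 192.4 190.4 l,r 56.1 55.3
holes [[497.1 322.8]
 [500.3 163.1]] [498.72239287 242.91913714] 1.1648400761933857
[[ 480.28725221 -234.22588353   18.69103995]]
[[497.35159594   2.37085026  23.07754222]]
[[497.04157002 240.15386802  13.13695495]]
[[437.44573889  82.0251453    0.78388304]]
[[ 517.42608467 -427.17233425   51.68921197]]
[[ 0.51702867 -0.42596979  0.055     ]
 [ 0.52505542 -0.42871312  0.055     ]
 [ 0.42954608 -0.39631188  0.055     ]
 [ 0.49652411 -0.08099402  0.055     ]]
```

View pics/s1.png

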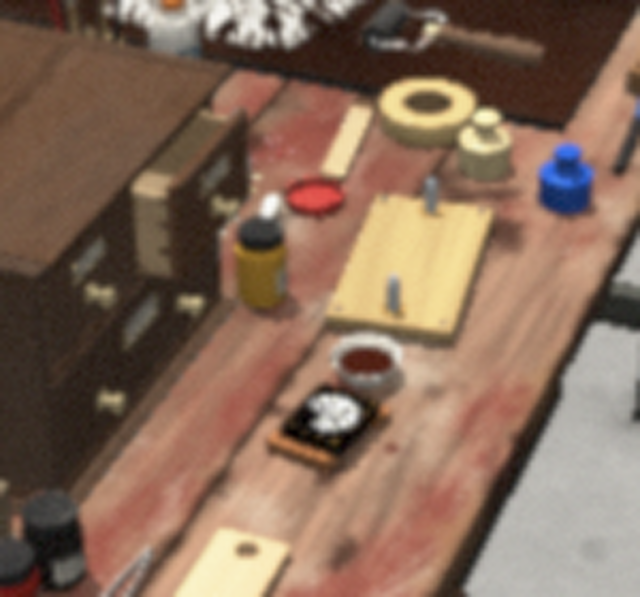

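Request:
servo_tool --moves '[[[0,0,-7.8],[0,0,0],100],[[0,0,-7.8],[0,0,0],100],[[0,0,-7.8],[0,0,0],100],[[0,0,-7.8],[0,0,0],100],[[0,0,-7.8],[0,0,0],100],[[0,0,-7.8],[0,0,0],100],[[0,0,-7.8],[0,0,0],100],[[0,0,-7.8],[0,0,0],100]]'

```text
time: 2.4
ee_pos: [0.189, -0.5165, 0.2313]
tcp_rot: [-180.0, -0.0, 82.8]
wrist_force: [0.2, 0.2, -0.2]
opening: 0.085
grasp_force: 0.0
```

Request:
servo_tool --moves '[[[0,0,0],[0.04,0.017,0],100],[[0,0,0],[0.04,0.017,0],100],[[0,0,0],[0.04,0.017,0],100],[[0,0,0],[0.04,0.017,0],100],[[0,0,0],[0.04,0.017,0],100],[[0,0,0],[0.04,0.017,0],100],[[0,0,0],[0.04,0.017,0],100],[[0,0,0],[0.04,0.017,0],100],[[0,0,0],[0.04,0.017,0],100],[[0,0,0],[0.04,0.017,0],100],[[0,0,0],[0.04,0.017,0],100]]'

```text
time: 3.5
ee_pos: [0.4325, -0.1029, 0.2316]
tcp_rot: [180.0, 0.0, 82.5]
wrist_force: [0.6, -0.3, -0.2]
opening: 0.0853
grasp_force: 0.0
```

Request:
servo_tool --moves '[[[0,0,0],[0.04,0.017,0],100],[[0,0,0],[0.04,0.017,0],100],[[0,0,0],[0.035,0.018,0],100],[[0,0,0],[0,0,0],100],[[0,0,0],[0,0,0],100]]'

```text
time: 4.0
ee_pos: [0.4985, 0.0032, 0.231]
tcp_rot: [-180.0, 0.0, 82.6]
wrist_force: [0.3, -0.3, 0.5]
opening: 0.0853
grasp_force: 0.0
```

Request:
servo_tool --moves '[[[0,0,0],[0,0,0.035],100],[[0,0,0],[0,0,0.035],100],[[0,0,0],[0,0,0.035],100],[[0,0,0],[0,0,0.035],100],[[0,0,0],[0,0,0.035],100],[[0,0,0],[0,0,0.025],100],[[0,0,0],[0,0,0.015],100],[[0,0,0],[0,0,0.01],100],[[0,0,0],[0,0,0.002],100],[[0,0,0],[0,0,0],100],[[0,0,0],[0,0,0],100]]'

```text
time: 5.1
ee_pos: [0.4992, 0.0025, 0.0055]
tcp_rot: [179.9, -0.0, 82.5]
wrist_force: [-0.3, 0.5, 0.2]
opening: 0.0855
grasp_force: 0.0
```

Request:
servo_tool --moves '[[[0,0,0],[0,0,0],70],[[0,0,0],[0,0,0],70],[[0,0,0],[0,0,0],55],[[0,0,0],[0,0,0],55],[[0,0,0],[0,0,0],50],[[0,0,0],[0,0,0],50],[[0,0,0],[0,0,0],50]]' --force 30

```text
time: 5.8
ee_pos: [0.4988, 0.0026, 0.005]
tcp_rot: [179.9, -0.0, 82.5]
wrist_force: [-1.5, 0.5, 5.8]
opening: 0.0556
grasp_force: 32.2
```

Request:
servo_tool --moves '[[[0,0,0],[0,0,-0.003],50],[[0,0,0],[0,0,-0.005],50],[[0,0,0],[0,0,-0.01],50],[[0,0,0],[0,0,-0.02],50],[[0,0,0],[0,0,-0.03],50],[[0,0,0],[0,0,-0.04],50],[[0,0,0],[0,0,-0.03],50],[[0,0,0],[0,0,0],50],[[0,0,0],[0,0,0],50]]'

```text
time: 6.7
ee_pos: [0.4988, 0.0025, 0.1431]
tcp_rot: [179.9, -0.0, 82.5]
wrist_force: [-1.2, 0.3, -1.8]
opening: 0.0552
grasp_force: 32.0
```

```bash
python3 - <<'E'
from h import *
o=get_obs();print(o["ee_pos"],o["opening"],o["grasp_force"],o["wrist_force"])
b,d=camera("side");print(*rect("side","packer_1",.012),sep="\n")
save("s2.png",cv2.resize(b[110:250,190:340],(640,597),interpolation=cv2.INTER_CUBIC))
E
```

```text
[0.49878447 0.0025392  0.14307292] 0.05524791204564528 32.02333867549896 [-1.17972294  0.29306085 -1.80490272]
('packer_1', 0.63, array([489.5, -23.6]), array([29.4, 57.7]), 83.4)
```

View pics/s2.png

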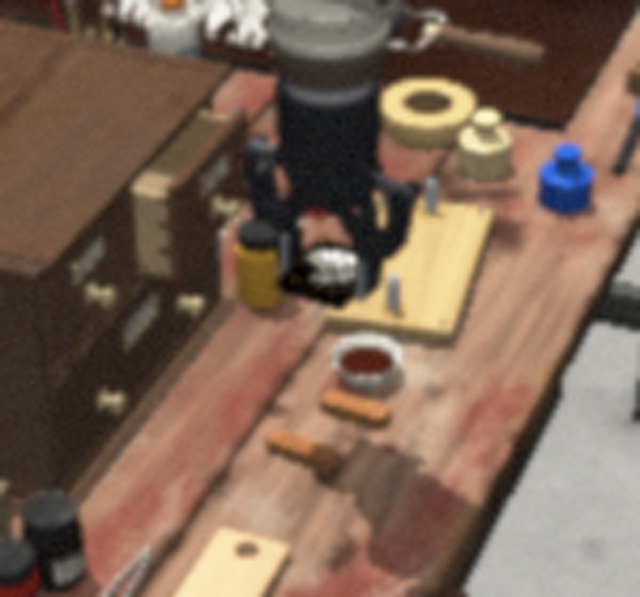

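Request:
servo_tool --moves '[[[0,0,-7.9],[0,0,0],50],[[0,0,-7.9],[0,0,0],50],[[0,0,0],[-0.034,-0.002,0],50],[[0,0,0],[-0.034,-0.002,0],50],[[0,0,0],[-0.034,-0.002,0],50],[[0,0,0],[-0.034,-0.002,0],50],[[0,0,0],[-0.034,-0.002,0],50],[[0,0,0],[-0.034,-0.002,0],50],[[0,0,0],[-0.034,-0.003,0],50],[[0,0,0],[0,0,0.03],50],[[0,0,0],[0,0,0.03],50]]'

```text
time: 7.9
ee_pos: [0.5175, -0.2362, 0.0805]
tcp_rot: [-180.0, -0.0, 98.2]
wrist_force: [-0.2, 0.2, -0.5]
opening: 0.055
grasp_force: 32.0
```

Request:
servo_tool --moves '[[[0,0,0],[0,0,0.03],50],[[0,0,0],[0,0,0.01],50],[[0,0,0],[0,0,0.01],50],[[0,0,0],[0,0,0],50],[[0,0,0],[0,0,0],50],[[0,0,0],[0,0,0],50]]'

```text
time: 8.5
ee_pos: [0.5187, -0.2354, 0.0337]
tcp_rot: [179.9, 0.1, 98.3]
wrist_force: [0.1, -0.2, 0.3]
opening: 0.0551
grasp_force: 32.1
```

```bash
python3 - <<'E'
from h import *
o=get_obs();print(o["ee_pos"],o["tcp_rot"],o["wrist_force"])
im,d=camera("top");b,_=camera("side")
a=cv2.resize(b[130:205,230:330],(540,405),interpolation=cv2.INTER_CUBIC)
t=cv2.resize(im[182:240,322:422],(690,400),interpolation=cv2.INTER_CUBIC)
save("t3.png",t);save("s3.png",a)
E
```

```text
[ 0.5186794  -0.23538146  0.03368663] [1.79901125e+02 6.53385013e-02 9.83076839e+01] [ 0.09669295 -0.22461678  0.25624338]
```

View pics/s3.png

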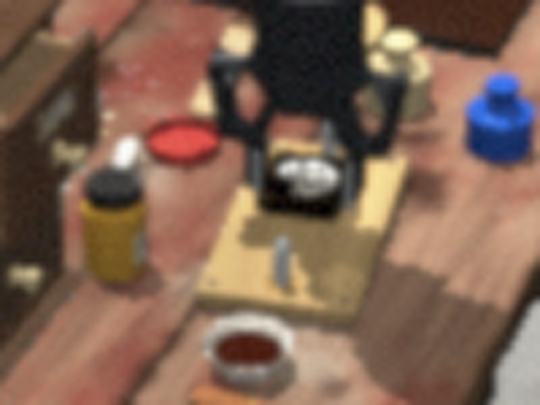

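Request:
servo_tool --moves '[[[0,0,0],[0,0,0.003],50],[[0,0,0],[0,0,0.003],50],[[0,0,0],[0,0,0.002],50],[[0,0,0],[0,0,0],50],[[0,0,0],[0,0,0],50]]'

```text
time: 9.1
ee_pos: [0.5179, -0.2351, 0.0242]
tcp_rot: [-180.0, -0.0, 98.3]
wrist_force: [0.7, 0.8, -0.4]
opening: 0.0549
grasp_force: 32.1
```

Request:
servo_tool --moves '[[[0,0,0],[0,0,0.001],50],[[0,0,0],[0,0,0],50],[[0,0,0],[0,0,0],50]]'

```text
time: 9.4
ee_pos: [0.5179, -0.2351, 0.0233]
tcp_rot: [180.0, -0.0, 98.3]
wrist_force: [-0.1, -0.1, -0.4]
opening: 0.0554
grasp_force: 32.1
```

Request:
servo_tool --moves '[[[0,0,0],[0,0,0.001],50],[[0,0,0],[0,0,0],50],[[0,0,0],[0,0,0],50]]'

```text
time: 9.7
ee_pos: [0.5179, -0.2351, 0.0223]
tcp_rot: [-180.0, 0.0, 98.3]
wrist_force: [-0.5, -0.0, -0.2]
opening: 0.0554
grasp_force: 32.1
```

Request:
servo_tool --moves '[[[0,0,0],[0,0,0.001],50],[[0,0,0],[0,0,0],50],[[0,0,0],[0,0,0],50]]'

```text
time: 10.0
ee_pos: [0.5179, -0.2351, 0.0212]
tcp_rot: [-180.0, -0.0, 98.3]
wrist_force: [0.2, 0.0, -0.8]
opening: 0.0553
grasp_force: 32.1
```

```bash
python3 - <<'E'
from h import *
o=get_obs();print(o["ee_pos"],o["tcp_rot"],o["wrist_force"])
b,_=camera("side")
a=cv2.resize(b[130:205,230:330],(800,600),interpolation=cv2.INTER_CUBIC)
save("s4.png",a)
E
```

```text
[ 0.5178814  -0.23511238  0.0212204 ] [-1.79995660e+02 -3.53657079e-03  9.82982159e+01] [ 0.20700311  0.04731688 -0.76170432]
```

View pics/s4.png

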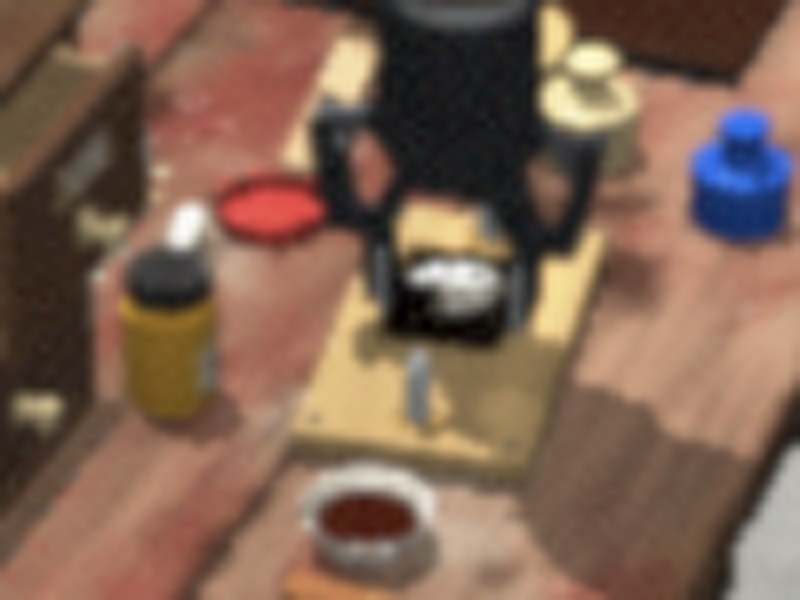

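Request:
servo_tool --moves '[[[0,0,0],[0,0,0.001],50],[[0,0,0],[0,0,0],50],[[0,0,0],[0,0,0],50]]'

```text
time: 10.35
ee_pos: [0.5179, -0.2351, 0.0203]
tcp_rot: [-180.0, 0.0, 98.3]
wrist_force: [-0.1, -0.5, 0.3]
opening: 0.0555
grasp_force: 32.1
```

Request:
servo_tool --moves '[[[0,0,0],[0,0,0.0005],50],[[0,0,0],[0,0,0],50],[[0,0,0],[0,0,0],50]]'

```text
time: 10.65
ee_pos: [0.5179, -0.2351, 0.0198]
tcp_rot: [180.0, 0.0, 98.3]
wrist_force: [-0.1, -0.4, -1.0]
opening: 0.0549
grasp_force: 32.1
```

Request:
servo_tool --moves '[[[0,0,0],[0,0,0.0005],50],[[0,0,0],[0,0,0],50],[[0,0,0],[0,0,0],50]]'

```text
time: 10.95
ee_pos: [0.5179, -0.2351, 0.0193]
tcp_rot: [-180.0, -0.0, 98.3]
wrist_force: [-0.4, 0.6, -0.9]
opening: 0.0557
grasp_force: 32.1
```

```bash
python3 - <<'E'
from h import *
b,d=camera("side")
# plaque visible at crop (440,270)/8 ; black front face (440,320)
for (x,y) in [(430,270),(470,268),(450,280),(440,318),(400,400),(520,400),(350,330)]:
    u,v=round(230+x/8),round(130+y/8)
    print((u,v),b[v,u],unproj("side",[(u,v)],depth=[np.median(d[v-1:v+2,u-1:u+2])]).round(4)*1000)
for r in mark_of("plaque","side")[:2]: print(r["score"],c2w("side",r["xyz"]))
vs,us=np.mgrid[152:176,272:302]
P=unproj("side",np.c_[us.ravel(),vs.ravel()],depth=d[152:176,272:302].ravel())*1000
w=(np.abs(b[152:176,272:302].astype(int).min(2)-b[152:176,272:302].max(2))<40).ravel()&(b[152:176,272:302].min(2)>130).ravel()
print("white",w.sum(),np.median(P[w],0),np.percentile(P[w,2],[10,90]))
E
```

```text
(284, 164) [178 177 172] [[ 531.8 -246.7   36.1]]
(289, 164) [235 235 232] [[ 514.2 -253.1   36.5]]
(286, 165) [213 211 207] [[ 521.9 -241.7   37. ]]
(285, 170) [40 36 29] [[ 514.1 -209.9   36.1]]
(280, 180) [171 149 113] [[ 513.5 -157.2   25.4]]
(295, 180) [155 129  90] [[ 467.5 -190.2   16.2]]
(274, 171) [179 149 105] [[ 561.1 -219.3   14.3]]
0.56 [ 0.52025707 -0.23718951  0.02483733]
white 41 [ 516.30404393 -245.80713337   36.72812173] [34.55944212 39.73721264]
```

Request:
servo_tool --moves '[[[0,0,0],[0,0,0.002],50],[[0,0,0],[0,0,0.002],50],[[0,0,0],[0,0,0.001],50],[[0,0,0],[0,0,0],50],[[0,0,0],[0,0,0],50]]'

```text
time: 11.55
ee_pos: [0.5179, -0.2351, 0.0142]
tcp_rot: [-180.0, -0.0, 98.3]
wrist_force: [0.1, -0.0, -0.7]
opening: 0.0548
grasp_force: 32.1
```

Request:
servo_tool --moves '[[[0,0,0],[0,0,0.001],50],[[0,0,0],[0,0,0],50],[[0,0,0],[0,0,0],50]]'

```text
time: 11.85
ee_pos: [0.518, -0.2352, 0.0141]
tcp_rot: [180.0, 0.0, 98.3]
wrist_force: [-2.0, 1.9, 6.3]
opening: 0.0554
grasp_force: 35.9
```

Request:
servo_tool --moves '[[[0,0,0],[0,0,0.001],50],[[0,0,0],[0,0,0],50],[[0,0,0],[0,0,0],50]]'

```text
time: 12.15
ee_pos: [0.518, -0.2352, 0.014]
tcp_rot: [180.0, 0.0, 98.3]
wrist_force: [-5.3, 2.4, 13.8]
opening: 0.0555
grasp_force: 40.2
```

```bash
cat > w.py <<'E'
from h import *
b,d=camera("side")
vs,us=np.mgrid[150:178,270:304]
P=unproj("side",np.c_[us.ravel(),vs.ravel()],depth=d[150:178,270:304].ravel())*1000
s=b[150:178,270:304].astype(int)
w=((s.max(2)-s.min(2)<25)&(s.min(2)>150)).ravel()
print("white",w.sum(),P[w].mean(0),P[w,2].std()/w.sum()**.5)
# board reference
vs,us=np.mgrid[178:186,285:300];Q=unproj("side",np.c_[us.ravel(),vs.ravel()],depth=d[178:186,285:300].ravel())*1000;print("board z",np.median(Q,0))
E
python3 w.py
```

```text
white 29 [ 521.7889586  -246.02172761   32.20886403] 0.4898681896710685
board z [ 474.13194577 -179.21741504   16.13460034]
```

Request:
servo_tool --moves '[[[0,0,0],[0,0,-0.001],50],[[0,0,0],[0,0,-0.0005],50],[[0,0,0],[0,0,0],66],[[0,0,0],[0,0,0],72],[[0,0,0],[0,0,0],85],[[0,0,0],[0,0,0],85],[[0,0,0],[0,0,0],85]]'

```text
time: 12.9
ee_pos: [0.5179, -0.2351, 0.0136]
tcp_rot: [-180.0, -0.0, 98.3]
wrist_force: [-0.4, -0.0, -0.2]
opening: 0.0725
grasp_force: 0.0
```

Request:
servo_tool --moves '[[[0,0,0],[0,0,-0.01],90],[[0,0,0],[0,0,-0.03],90],[[0,0,0],[0,0,-0.04],100],[[0,0,0],[0,0,-0.04],100],[[0,0,0],[0.04,-0.02,0],100],[[0,0,0],[0.045,-0.02,0],100],[[0,0,0],[0.045,-0.02,0],100],[[0,0,0],[0.04,-0.02,0],100],[[0,0,0],[0.04,-0.02,0],100],[[0,0,0],[0,0,0],100],[[0,0,0],[0,0,0],100]]'

```text
time: 14.0
ee_pos: [0.3888, -0.0413, 0.1349]
tcp_rot: [179.9, 0.0, 98.4]
wrist_force: [0.0, 0.8, 0.0]
opening: 0.0852
grasp_force: 0.0
```

```bash
python3 - <<'E'
from h import *
im,d=camera("top");b,_=camera("side")
a=cv2.resize(im[182:240,322:422],(800,464),interpolation=cv2.INTER_CUBIC)
c=cv2.resize(im[190:235,250:330],(240,135),interpolation=cv2.INTER_CUBIC)
e=cv2.resize(b[130:205,230:330],(180,135),interpolation=cv2.INTER_CUBIC)
o=np.zeros((600,800,3),np.uint8);o[:464]=a;o[464:599,:240]=c;o[464:599,250:430]=e;save("t5.png",o)
print(*rect("top","plaque",.030),*rect("top","packer_1",.012),sep="\n")
E
```

```text
('plaque', 0.8, array([ 518.1, -232.7]), array([57.4, 68.8]), 8.1)
```

View pics/t5.png

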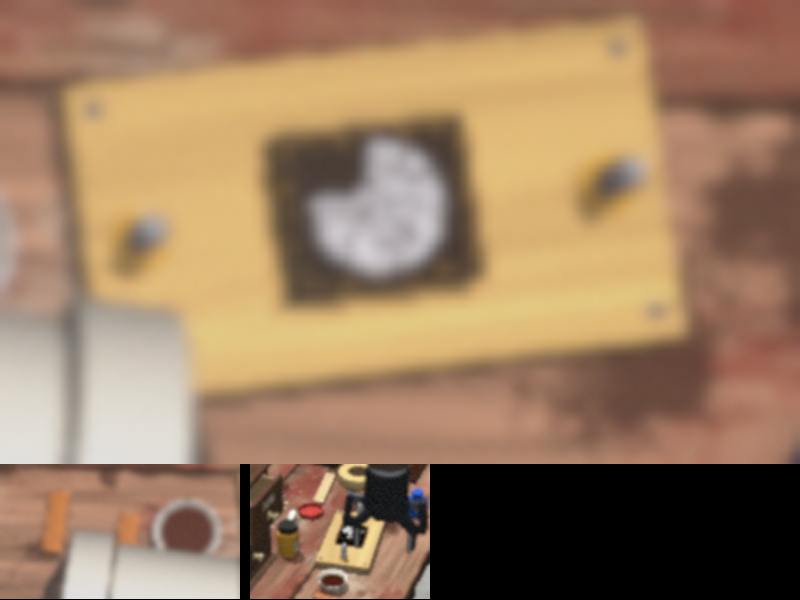

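```bash
cat >> h.py <<'E'
def q(pts,s,off,z): 
    u=(np.array(pts,float)+.5)/s-.5+np.array(off); return unproj("top",u,z=z)[:,:2]*1000
def rep(n,P):
    ax=(P[0]-P[3])+(P[1]-P[2]); ay=(P[0]-P[1])+(P[3]-P[2])
    print(n,P.mean(0).round(1),"x dir",np.degrees(np.arctan2(ax[1],ax[0])).round(1),"y dir-90",np.degrees(np.arctan2(ay[1],ay[0])).round(1)-90)
E
python3 - <<'E'
from h import *
rep("plaque",q([(268,138),(460,114),(484,278),(287,304)],8,(322,182),.030))
im,d=camera("top")
g=im.astype(float)
# black/white plaque vs yellow board: saturation segmentation on upsampled image
U=cv2.resize(im[182:240,322:422],(800,464),interpolation=cv2.INTER_CUBIC)
hsv=cv2.cvtColor(U,cv2.COLOR_RGB2HSV)
roi=np.zeros(U.shape[:2],np.uint8);roi[80:340,210:540]=1
m=((U[:,:,0].astype(int)-U[:,:,2]<58)|(U.max(2)<130)).astype(np.uint8)*roi
m=cv2.morphologyEx(m,cv2.MORPH_OPEN,np.ones((5,5)))
c=max(cv2.findContours(m,0,cv2.CHAIN_APPROX_NONE)[0],key=cv2.contourArea);r=cv2.minAreaRect(c);print(r)
rep("auto",q([r[0]]*4,8,(322,182),.030))
# board edges automatically: yellow left/right edges along mid row
y=((U[:,:,0].astype(int)-U[:,:,2]>75)&(U[:,:,0]>150)).astype(np.uint8)
for row in (130,180,300): 
    x=np.flatnonzero(y[row]);print(row,x.min(),x.max())
E
```

```text
plaque [ 517.9 -232.8] x dir 8.0 y dir-90 9.0
((371.72314453125, 211.2846221923828), (167.69496154785156, 199.07574462890625), 82.87498474121094)
auto [ 516.8 -231.7] x dir 0.0 y dir-90 -90.0
130 69 669
180 77 670
300 177 682
```

Request:
servo_tool --moves '[[[0,0,0],[-0.042,0.02,0],100],[[0,0,0],[-0.042,0.02,0],100],[[0,0,0],[-0.042,0.02,0],100],[[0,0,0],[-0.042,0.02,0],100],[[0,0,0],[-0.042,0.02,0],100],[[0,0,0],[0,0,0.04],90],[[0,0,0],[0,0,0.04],90],[[0,0,0],[0,0,0.025],90],[[0,0,0],[0,0,0.01],85],[[0,0,0],[0,0,0.003],85],[[0,0,0],[0,0,0],85],[[0,0,0],[0,0,0],85]]'

```text
time: 15.45
ee_pos: [0.5189, -0.2356, 0.0175]
tcp_rot: [179.9, 0.1, 98.3]
wrist_force: [0.3, -0.5, 0.1]
opening: 0.0726
grasp_force: 0.0
```

Request:
servo_tool --moves '[[[0,0,0],[0,0,0],70],[[0,0,0],[0,0,0],60],[[0,0,0],[0,0,0],55],[[0,0,0],[0,0,0],50],[[0,0,0],[0,0,0],50],[[0,0,0],[0,0,0],50]]' --force 22

```text
time: 16.05
ee_pos: [0.5187, -0.2354, 0.0173]
tcp_rot: [179.9, 0.1, 98.3]
wrist_force: [-1.8, -0.0, 6.4]
opening: 0.0553
grasp_force: 23.2
```

Request:
servo_tool --moves '[[[0,0,0],[0,0,-0.003],50],[[0,0,0],[-0.003,0,0],50],[[0,0,0],[0,0,0],50],[[0,0,0],[0,0,0.002],50],[[0,0,0],[0,0,0.001],50],[[0,0,0],[0,0,0],50],[[0,0,0],[0,0,0],50]]'

```text
time: 16.75
ee_pos: [0.5185, -0.2383, 0.0173]
tcp_rot: [179.9, 0.0, 98.3]
wrist_force: [-5.4, 1.3, 12.6]
opening: 0.0553
grasp_force: 25.2
```

Request:
servo_tool --moves '[[[0,0,0],[0,0,-0.0015],50],[[0,0,0],[0,0,0],66],[[0,0,0],[0,0,0],72],[[0,0,0],[0,0,0],85],[[0,0,0],[0,0,0],85],[[0,0,0],[0,0,-0.01],90],[[0,0,0],[0,0,-0.04],90],[[0,0,0],[0,0,-0.04],100],[[0,0,0],[0,0,-0.04],100],[[0,0,0],[0,0,-0.04],100],[[0,0,0],[-0.03,-0.03,0],100],[[0,0,0],[-0.03,-0.03,0],100]]'

```text
time: 17.95
ee_pos: [0.4681, -0.3066, 0.1898]
tcp_rot: [179.8, 0.1, 98.5]
wrist_force: [0.1, -1.3, -0.4]
opening: 0.0856
grasp_force: 0.0
```

Request:
servo_tool --moves '[[[0,0,0],[-0.03,-0.03,0],100],[[0,0,0],[-0.03,-0.03,0],100],[[0,0,0],[-0.03,-0.03,0],100],[[0,0,0],[-0.03,-0.03,0],100],[[0,0,0],[-0.03,-0.03,0],100],[[0,0,0],[0,0,0],100]]'

```text
time: 18.55
ee_pos: [0.3379, -0.4794, 0.1876]
tcp_rot: [-180.0, 0.0, 98.0]
wrist_force: [-0.3, 0.8, -0.4]
opening: 0.0854
grasp_force: 0.0
```

```bash
python3 - <<'E'
from h import *
print(get_obs()["ee_pos"])
im,d=camera("top")
a=cv2.resize(im[182:240,322:422],(800,464),interpolation=cv2.INTER_CUBIC);save("t6a.png",a)
c=cv2.resize(im[190:235,250:330],(800,450),interpolation=cv2.INTER_CUBIC);save("t6b.png",c)
print(*rect("top","plaque",.030),*rect("top","packer_1",.012),*rect("top","pressing_board",.018),sep="\n")
E
```

```text
[ 0.33788885 -0.47937193  0.18760913]
('plaque', 0.93, array([ 518.1, -235.7]), array([65.7, 70.6]), 4.8)
('packer_1', 0.56, array([492.5, -28.3]), array([17.7, 53. ]), 84.5)
('packer_1', 0.47, array([530.3, 449.2]), array([30.2, 55.4]), -16.5)
('pressing_board', 0.94, array([ 519.4, -233.9]), array([112. , 201.8]), 8.6)
```

View pics/t6b.png

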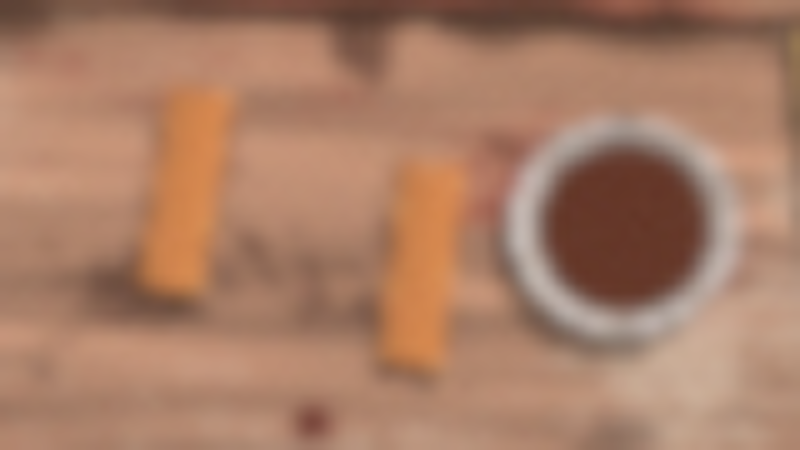

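```bash
python3 - <<'E'
from h import *
rep("A",q([(167,92),(235,94),(207,297),(140,290)],10,(250,190),.012))
rep("B",q([(402,161),(466,163),(442,370),(380,364)],10,(250,190),.012))
im=cv2.imread("pics/t6b.png")[:,:,::-1].astype(int)
m=((im[:,:,0]-im[:,:,2]>90)&(im[:,:,0]>170)).astype(np.uint8);m[:,490:]=0
for c in cv2.findContours(m,0,cv2.CHAIN_APPROX_NONE)[0]:
    if cv2.contourArea(c)<3000: continue
    P=q(c.reshape(-1,2),10,(250,190),.012); r=cv2.minAreaRect(P.astype(np.float32));print(r)
# plaque auto, same method as before
U=cv2.imread("pics/t6a.png")[:,:,::-1]
roi=np.zeros(U.shape[:2],np.uint8);roi[80:340,210:540]=1
m=((U[:,:,0].astype(int)-U[:,:,2]<58)|(U.max(2)<130)).astype(np.uint8)*roi
m=cv2.morphologyEx(m,cv2.MORPH_OPEN,np.ones((5,5)))
c=max(cv2.findContours(m,0,cv2.CHAIN_APPROX_NONE)[0],key=cv2.contourArea)
print("plaque",cv2.minAreaRect(q(c.reshape(-1,2),8,(322,182),.030).astype(np.float32)))
y=((U[:,:,0].astype(int)-U[:,:,2]>72)&(U[:,:,0]>150)).astype(np.uint8)
y=cv2.morphologyEx(y,cv2.MORPH_OPEN,np.ones((9,9)))
c=max(cv2.findContours(y,0,cv2.CHAIN_APPROX_NONE)[0],key=cv2.contourArea)
print("board",cv2.minAreaRect(q(c.reshape(-1,2),8,(322,182),.018).astype(np.float32)))
E
```

```text
A [508.8  34.4] x dir -6.0 y dir-90 -2.200000000000003
B [491.3 -29.5] x dir -4.9 y dir-90 -2.0
((492.24554443359375, -30.153404235839844), (21.09192657470703, 57.25730895996094), 83.7470703125)
((510.7325439453125, 34.34926223754883), (19.670026779174805, 56.41305923461914), 82.17801666259766)
plaque ((517.2001953125, -234.7723846435547), (55.24121856689453, 66.01023864746094), 8.208300590515137)
board ((532.9254760742188, -260.27392578125), (132.554443359375, 254.8616485595703), 8.296514511108398)
```

Request:
servo_tool --moves '[[[0,0,7.65],[0,0,0],100],[[0,0,7.65],[0,0,0],100],[[0,0,0],[0.044,0.009,0],100],[[0,0,0],[0.044,0.009,0],100],[[0,0,0],[0.044,0.009,0],100],[[0,0,0],[0.044,0.009,0],100],[[0,0,0],[0.044,0.009,0],100],[[0,0,0],[0.044,0.009,0],100],[[0,0,0],[0.044,0.009,0],100],[[0,0,0],[0.044,0.009,0],100],[[0,0,0],[0.044,0.009,0],100],[[0,0,0],[0.044,0.009,0],100]]'

```text
time: 19.95
ee_pos: [0.484, -0.0473, 0.1879]
tcp_rot: [179.9, -0.0, 83.1]
wrist_force: [0.1, -0.2, 0.6]
opening: 0.0855
grasp_force: 0.0
```

Request:
servo_tool --moves '[[[0,0,0],[0.044,0.009,0],100],[[0,0,0],[0.044,0.009,0],100],[[0,0,0],[0.003,0,0],100],[[0,0,0],[0,0,0],100],[[0,0,0],[0,0,0],100],[[0,0,0],[0,0,0],100]]'

```text
time: 20.55
ee_pos: [0.5125, 0.037, 0.1876]
tcp_rot: [180.0, 0.0, 82.9]
wrist_force: [0.1, 0.1, -0.1]
opening: 0.0858
grasp_force: 0.0
```

Request:
servo_tool --moves '[[[0,0,0],[-0.0029,-0.0025,0.03],100],[[0,0,0],[0,0,0.04],100],[[0,0,0],[0,0,0.04],100],[[0,0,0],[0,0,0.04],100],[[0,0,0],[0,0,0.02],100],[[0,0,0],[0,0,0.01],90],[[0,0,0],[0,0,0.006],90],[[0,0,0],[0,0,0],85],[[0,0,0],[0,0,0],85]]'

```text
time: 21.45
ee_pos: [0.5108, 0.035, 0.0026]
tcp_rot: [179.9, -0.0, 83.0]
wrist_force: [-0.1, 0.0, 0.1]
opening: 0.0727
grasp_force: 0.0
```

Request:
servo_tool --moves '[[[0,0,0],[0,0,0],75],[[0,0,0],[0,0,0],68],[[0,0,0],[0,0,0],62],[[0,0,0],[0,0,0],55],[[0,0,0],[0,0,0],50],[[0,0,0],[0,0,0],50],[[0,0,0],[0,0,0],50]]' --force 25

```text
time: 22.15
ee_pos: [0.5104, 0.0352, 0.0023]
tcp_rot: [179.9, -0.0, 83.0]
wrist_force: [-1.6, -0.8, 5.4]
opening: 0.0548
grasp_force: 26.0
```

Request:
servo_tool --moves '[[[0,0,0],[0,0,-0.005],50],[[0,0,0],[0,0,-0.03],50],[[0,0,0],[0,0,-0.04],50],[[0,0,0],[0,0,-0.04],50],[[0,0,-7.65],[0,0,-0.01],50],[[0,0,-7.65],[0,0,0],50],[[0,0,0],[-0.036,-0.005,0],50],[[0,0,0],[-0.036,-0.005,0],50],[[0,0,0],[-0.036,-0.005,0],50],[[0,0,0],[-0.036,-0.005,0],50],[[0,0,0],[-0.036,-0.005,0],50],[[0,0,0],[-0.036,-0.005,0],50]]'

```text
time: 23.35
ee_pos: [0.5113, -0.1845, 0.1267]
tcp_rot: [180.0, 0.0, 98.3]
wrist_force: [0.3, 0.3, 0.2]
opening: 0.0551
grasp_force: 26.8
```

Request:
servo_tool --moves '[[[0,0,0],[-0.0015,-0.001,0],50],[[0,0,0],[0,0,0.03],50],[[0,0,0],[0,0,0.03],50],[[0,0,0],[0,0,0.02],50],[[0,0,0],[0,0,0],50],[[0,0,0],[0,0,0],50],[[0,0,0],[0,0,0],50]]'

```text
time: 24.05
ee_pos: [0.5115, -0.1846, 0.048]
tcp_rot: [179.9, 0.1, 98.3]
wrist_force: [0.6, -0.1, 0.3]
opening: 0.0551
grasp_force: 26.8
```

Request:
servo_tool --moves '[[[0,0,0],[0,0,0.015],50],[[0,0,0],[0,0,0.008],50],[[0,0,0],[0,0,0.003],50],[[0,0,0],[0,0,0.001],50],[[0,0,0],[0,0,0],50],[[0,0,0],[0,0,0],50]]'

```text
time: 24.65
ee_pos: [0.5103, -0.1844, 0.0203]
tcp_rot: [-180.0, -0.0, 98.3]
wrist_force: [-7.2, 3.3, 13.8]
opening: 0.0548
grasp_force: 28.0
```

Request:
servo_tool --moves '[[[0,0,0],[0,0,0.001],50],[[0,0,0],[0,0,0],50],[[0,0,0],[0,0,0],50]]'

```text
time: 24.95
ee_pos: [0.5103, -0.1844, 0.0202]
tcp_rot: [180.0, -0.0, 98.3]
wrist_force: [-9.1, 3.4, 21.1]
opening: 0.055
grasp_force: 28.8
```

Seated. Release and rise, then go for strip B.

Request:
servo_tool --moves '[[[0,0,0],[0,0,-0.0015],50],[[0,0,0],[0,0,-0.0005],66],[[0,0,0],[0,0,0],72],[[0,0,0],[0,0,0],80],[[0,0,0],[0,0,0],85],[[0,0,0],[0,0,-0.01],85],[[0,0,0],[0,0,-0.04],90],[[0,0,0],[0,0,-0.04],100],[[0,0,0],[0,0,-0.04],100],[[0,0,0],[0,0,-0.04],100]]'

```text
time: 25.95
ee_pos: [0.5104, -0.1845, 0.1927]
tcp_rot: [180.0, 0.0, 98.3]
wrist_force: [-0.2, 0.4, 0.1]
opening: 0.0855
grasp_force: 0.0
```

Request:
servo_tool --moves '[[[0,0,0],[-0.04,-0.03,0],100],[[0,0,0],[-0.04,-0.03,0],100],[[0,0,0],[-0.04,-0.03,0],100],[[0,0,0],[-0.04,-0.03,0],100],[[0,0,0],[-0.04,-0.03,0],100],[[0,0,0],[-0.04,-0.03,0],100],[[0,0,0],[0,0,0],100]]'

```text
time: 26.65
ee_pos: [0.3641, -0.4522, 0.1903]
tcp_rot: [-180.0, 0.1, 98.0]
wrist_force: [-0.5, 0.9, -0.3]
opening: 0.0853
grasp_force: 0.0
```

```bash
cat > chk.py <<'E'
from h import *
import sys
print(get_obs()["ee_pos"].round(4))
im,d=camera("top")
U=cv2.resize(im[182:240,322:422],(800,464),interpolation=cv2.INTER_CUBIC);save(sys.argv[1],U)
V=U.astype(int)
roi=np.zeros(U.shape[:2],np.uint8);roi[80:340,210:540]=1
m=((V[:,:,0]-V[:,:,2]<58)|(U.max(2)<130)).astype(np.uint8)*roi
m=cv2.morphologyEx(m,cv2.MORPH_OPEN,np.ones((5,5)))
c=max(cv2.findContours(m,0,cv2.CHAIN_APPROX_NONE)[0],key=cv2.contourArea)
print("plaque",cv2.minAreaRect(q(c.reshape(-1,2),8,(322,182),.030).astype(np.float32)))
h=cv2.cvtColor(U,cv2.COLOR_RGB2HSV)
print("hue at strip+",h[240,215:250:8,0],"board",h[330,300:340:10,0])
m=((h[:,:,0]<16)&(h[:,:,1]>110)&(h[:,:,2]>150)).astype(np.uint8)
m=cv2.morphologyEx(m,cv2.MORPH_OPEN,np.ones((9,9)))
for c in cv2.findContours(m,0,cv2.CHAIN_APPROX_NONE)[0]:
    if cv2.contourArea(c)>3000: print("strip",cv2.minAreaRect(q(c.reshape(-1,2),8,(322,182),.030).astype(np.float32)))
E
python3 chk.py t7.png
```

```text
[ 0.3641 -0.4522  0.1903]
plaque ((517.2084350585938, -234.78233337402344), (55.01084518432617, 65.99082946777344), 8.156574249267578)
hue at strip+ [13 13 13 13 13] board [22 23 23 23]
strip ((469.84271240234375, -363.4898376464844), (29.916135787963867, 19.594097137451172), 74.54441833496094)
strip ((510.9375915527344, -183.64508056640625), (56.805721282958984, 19.63238525390625), 7.590576171875)
strip ((577.2538452148438, -349.7421569824219), (29.2822265625, 55.6778450012207), 5.344296455383301)
strip ((576.8273315429688, -206.70950317382812), (20.98417854309082, 73.7890853881836), 1.7724757194519043)
```

View pics/t7.png

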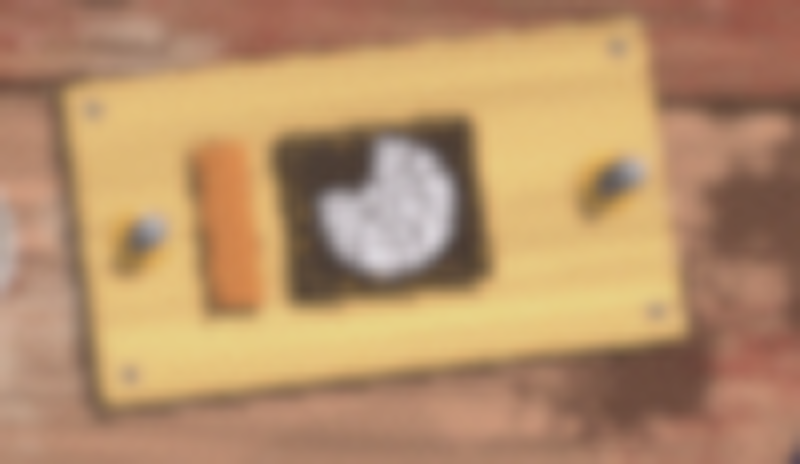

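Request:
servo_tool --moves '[[[0,0,7.1],[0,0,0],100],[[0,0,7.1],[0,0,0],100],[[0,0,0],[0.043,0.008,0],100],[[0,0,0],[0.043,0.008,0],100],[[0,0,0],[0.043,0.008,0],100],[[0,0,0],[0.043,0.008,0],100],[[0,0,0],[0.043,0.008,0],100],[[0,0,0],[0.043,0.008,0],100],[[0,0,0],[0.043,0.008,0],100],[[0,0,0],[0.043,0.008,0],100],[[0,0,0],[0.043,0.008,0],100],[[0,0,0],[0.043,0.008,0],100]]'

```text
time: 27.9
ee_pos: [0.4909, -0.0257, 0.1912]
tcp_rot: [179.9, -0.0, 84.2]
wrist_force: [1.0, -1.6, -0.0]
opening: 0.0854
grasp_force: 0.0
```

Request:
servo_tool --moves '[[[0,0,0],[0,0,0.03],100],[[0,0,0],[0,0,0.04],100],[[0,0,0],[0,0,0],100],[[0,0,0],[0,0,0],100],[[0,0,0],[0,0,0],100]]'

```text
time: 28.4
ee_pos: [0.4918, -0.0285, 0.1228]
tcp_rot: [179.8, -0.0, 84.1]
wrist_force: [1.0, 0.6, -0.4]
opening: 0.0856
grasp_force: 0.0
```

Request:
servo_tool --moves '[[[0,0,0],[-0.0013,0,0.04],100],[[0,0,0],[0,0,0.04],100],[[0,0,0],[0,0,0.025],100],[[0,0,0],[0,0,0.01],90],[[0,0,0],[0,0,0.005],90],[[0,0,0],[0,0,0],85],[[0,0,0],[0,0,0],85]]'

```text
time: 29.1
ee_pos: [0.492, -0.03, 0.0021]
tcp_rot: [179.9, -0.0, 84.1]
wrist_force: [-0.5, 0.2, -0.0]
opening: 0.0726
grasp_force: 0.0
```

Request:
servo_tool --moves '[[[0,0,0],[0,0,0],75],[[0,0,0],[0,0,0],68],[[0,0,0],[0,0,0],62],[[0,0,0],[0,0,0],55],[[0,0,0],[0,0,0],50],[[0,0,0],[0,0,0],50],[[0,0,0],[0,0,0],50]]'

```text
time: 29.8
ee_pos: [0.4913, -0.0299, 0.0013]
tcp_rot: [179.9, -0.0, 84.1]
wrist_force: [-0.7, 0.3, 5.1]
opening: 0.0551
grasp_force: 26.0
```

Request:
servo_tool --moves '[[[0,0,0],[0,0,-0.005],50],[[0,0,0],[0,0,-0.03],50],[[0,0,0],[0,0,-0.04],50],[[0,0,0],[0,0,-0.04],50],[[0,0,-7.1],[0,0,-0.01],50],[[0,0,-7.1],[0,0,0],50],[[0,0,0],[-0.037,0,0],50],[[0,0,0],[-0.037,0,0],50],[[0,0,0],[-0.037,0,0],50],[[0,0,0],[-0.037,0,0],50],[[0,0,0],[-0.037,0,0],50],[[0,0,0],[-0.037,0,0],50]]'

```text
time: 31.0
ee_pos: [0.5229, -0.2511, 0.1256]
tcp_rot: [180.0, 0.0, 98.3]
wrist_force: [0.1, 0.2, -0.7]
opening: 0.0549
grasp_force: 26.8
```

Request:
servo_tool --moves '[[[0,0,0],[-0.037,0,0],50],[[0,0,0],[-0.0034,-0.0029,0],50],[[0,0,0],[0,0,0.03],50],[[0,0,0],[0,0,0.03],50],[[0,0,0],[0,0,0.015],50],[[0,0,0],[0,0,0],50],[[0,0,0],[0,0,0],50],[[0,0,0],[0,0,0],50]]'

```text
time: 31.8
ee_pos: [0.5267, -0.2902, 0.0522]
tcp_rot: [179.9, 0.1, 98.3]
wrist_force: [0.7, 0.5, 0.0]
opening: 0.0551
grasp_force: 26.8
```

Request:
servo_tool --moves '[[[0,0,0],[0,0,0.015],50],[[0,0,0],[0,0,0.01],50],[[0,0,0],[0,0,0.004],50],[[0,0,0],[0,0,0.002],50],[[0,0,0],[0,0,0.001],50],[[0,0,0],[0,0,0],50],[[0,0,0],[0,0,0],50]]'

```text
time: 32.5
ee_pos: [0.5253, -0.2896, 0.0193]
tcp_rot: [-180.0, -0.0, 98.3]
wrist_force: [-7.2, 4.5, 11.5]
opening: 0.0548
grasp_force: 27.9
```

Request:
servo_tool --moves '[[[0,0,0],[0,0,0.001],50],[[0,0,0],[0,0,0],50],[[0,0,0],[0,0,0],50]]'

```text
time: 32.8
ee_pos: [0.5253, -0.2896, 0.0192]
tcp_rot: [-180.0, -0.0, 98.3]
wrist_force: [-10.8, 6.6, 17.8]
opening: 0.0549
grasp_force: 28.6
```

Release, rise, move aside, and check.

Request:
servo_tool --moves '[[[0,0,0],[0,0,-0.0015],50],[[0,0,0],[0,0,-0.0005],66],[[0,0,0],[0,0,0],72],[[0,0,0],[0,0,0],80],[[0,0,0],[0,0,0],85],[[0,0,0],[0,0,-0.01],85],[[0,0,0],[0,0,-0.04],90],[[0,0,0],[0,0,-0.04],100],[[0,0,0],[0,0,-0.04],100],[[0,0,0],[0,0,-0.04],100]]'

```text
time: 33.8
ee_pos: [0.5256, -0.2898, 0.1918]
tcp_rot: [180.0, 0.0, 98.3]
wrist_force: [0.7, -0.4, 0.0]
opening: 0.0851
grasp_force: 0.0
```

Request:
servo_tool --moves '[[[0,0,0],[-0.04,-0.04,0],100],[[0,0,0],[-0.04,-0.04,0],100],[[0,0,0],[-0.04,-0.04,0],100],[[0,0,0],[-0.04,-0.04,0],100],[[0,0,0],[-0.04,-0.04,0],100],[[0,0,0],[0,0,0],100]]'

```text
time: 34.4
ee_pos: [0.3727, -0.4943, 0.1896]
tcp_rot: [-180.0, 0.1, 98.0]
wrist_force: [1.4, -0.2, -0.5]
opening: 0.0858
grasp_force: 0.0
```

```bash
python3 chk.py t8.png; python3 - <<'E'
from h import *
# caul & pins refined
im,d=camera("top")
C=cv2.resize(im[195:228,150:234],(840,330),interpolation=cv2.INTER_CUBIC)
h=cv2.cvtColor(C,cv2.COLOR_RGB2HSV);m=((h[:,:,0]>20)&(h[:,:,0]<40)&(h[:,:,2]>160)&(h[:,:,1]>50)).astype(np.uint8)
m=cv2.morphologyEx(m,cv2.MORPH_OPEN,np.ones((5,5)))
cs,hi=cv2.findContours(m,cv2.RETR_CCOMP,cv2.CHAIN_APPROX_NONE)
for c in cs:
    if cv2.contourArea(c)>500: print("caul",cv2.contourArea(c),cv2.minAreaRect(q(c.reshape(-1,2),10,(150,195),.012).astype(np.float32)))
# plywood board similarly by hue
U=cv2.imread("pics/t8.png")[:,:,::-1];h=cv2.cvtColor(np.ascontiguousarray(U),cv2.COLOR_RGB2HSV)
m=((h[:,:,0]>18)&(h[:,:,0]<32)&(h[:,:,1]>90)&(h[:,:,2]>150)).astype(np.uint8);m=cv2.morphologyEx(m,cv2.MORPH_OPEN,np.ones((15,15)))
c=max(cv2.findContours(m,0,cv2.CHAIN_APPROX_NONE)[0],key=cv2.contourArea)
print("board",cv2.minAreaRect(q(c.reshape(-1,2),8,(322,182),.018).astype(np.float32)))
print("screws",q([(93,108),(617,46),(655,311),(129,374)],8,(322,182),.018).mean(0))
E
```

```text
[ 0.3727 -0.4943  0.1896]
plaque ((517.1887817382812, -234.76455688476562), (55.121978759765625, 65.9428482055664), 8.147713661193848)
hue at strip+ [12 13 13 13 13] board [22 23 23 23]
strip ((470.16705322265625, -363.650634765625), (30.30335235595703, 19.796720504760742), 75.70372772216797)
strip ((510.75372314453125, -183.78466796875), (57.0893440246582, 19.601909637451172), 8.043058395385742)
strip ((525.3447875976562, -289.0403137207031), (56.852821350097656, 20.494705200195312), 9.806244850158691)
strip ((577.4139404296875, -349.6786193847656), (30.005746841430664, 55.93619918823242), 5.709143161773682)
strip ((576.661376953125, -206.775146484375), (21.3217830657959, 75.06722259521484), 1.7730122804641724)
caul 130506.5 ((499.4648132324219, 243.12530517578125), (54.899497985839844, 189.89283752441406), 0.737057089805603)
caul 4407.0 ((499.54913330078125, 162.77523803710938), (20.63815689086914, 20.177997589111328), 47.04300308227539)
board ((489.5743408203125, -239.48184204101562), (48.161033630371094, 195.3646240234375), 6.4013214111328125)
screws [ 518.98351349 -235.04468388]
```

Request:
servo_tool --moves '[[[0,0,7.2],[0,0,0],100],[[0,0,0],[0.043,0.008,0],100],[[0,0,0],[0.043,0.008,0],100],[[0,0,0],[0.043,0.008,0],100],[[0,0,0],[0.043,0.008,0],100],[[0,0,0],[0.043,0.008,0],100],[[0,0,0],[0.043,0.008,0],100],[[0,0,0],[0.043,0.008,0],100],[[0,0,0],[0.043,0.008,0],100],[[0,0,0],[0.043,0.008,0],100],[[0,0,0],[0.043,0.008,0],100],[[0,0,0],[0.043,0.008,0],100]]'

```text
time: 35.7
ee_pos: [0.4551, -0.0127, 0.1901]
tcp_rot: [179.9, -0.0, 91.2]
wrist_force: [0.7, 0.6, 0.0]
opening: 0.0855
grasp_force: 0.0
```

Request:
servo_tool --moves '[[[0,0,0],[0.043,0.008,0],100],[[0,0,0],[0.043,0.008,0],100],[[0,0,0],[0.043,0.008,0],100],[[0,0,0],[0.043,0.008,0],100],[[0,0,0],[0.043,0.008,0],100],[[0,0,0],[0.043,0.008,0],100],[[0,0,0],[0,0,0.03],100],[[0,0,0],[0,0,0.04],100],[[0,0,0],[0,0,0],100],[[0,0,0],[0,0,0],100],[[0,0,0],[0,0,0],100]]'

```text
time: 36.8
ee_pos: [0.499, 0.2437, 0.122]
tcp_rot: [179.8, -0.1, 91.1]
wrist_force: [0.1, 0.3, 0.4]
opening: 0.0859
grasp_force: 0.0
```

Request:
servo_tool --moves '[[[0,0,0],[0,0,0.04],100],[[0,0,0],[0,0,0.04],100],[[0,0,0],[0,0,0.025],100],[[0,0,0],[0,0,0.01],90],[[0,0,0],[0,0,0.004],90],[[0,0,0],[0,0,0],85],[[0,0,0],[0,0,0],85]]'

```text
time: 37.5
ee_pos: [0.4995, 0.2436, 0.0023]
tcp_rot: [179.9, -0.1, 91.1]
wrist_force: [-0.4, 0.0, 0.5]
opening: 0.0728
grasp_force: 0.0
```

Request:
servo_tool --moves '[[[0,0,0],[0,0,0],75],[[0,0,0],[0,0,0],68],[[0,0,0],[0,0,0],62],[[0,0,0],[0,0,0],55],[[0,0,0],[0,0,0],50],[[0,0,0],[0,0,0],50],[[0,0,0],[0,0,0],50]]' --force 40

```text
time: 38.2
ee_pos: [0.4988, 0.2433, 0.0014]
tcp_rot: [179.9, -0.0, 91.1]
wrist_force: [-0.9, -0.9, 6.5]
opening: 0.0543
grasp_force: 42.1
```

Request:
servo_tool --moves '[[[0,0,0],[0,0,-0.005],50],[[0,0,0],[0,0,-0.02],50],[[0,0,0],[0,0,-0.03],50],[[0,0,0],[0,0,-0.04],50],[[0,0,0],[0,0,-0.03],50],[[0,0,-3.6],[0,0,0],50],[[0,0,-3.6],[0,0,0],50],[[0,0,0],[-0.02,-0.002,0],50],[[0,0,0],[-0.034,-0.004,0],50],[[0,0,0],[-0.04,-0.004,0],50],[[0,0,0],[-0.04,-0.004,0],50],[[0,0,0],[-0.04,-0.004,0],50]]'

```text
time: 39.4
ee_pos: [0.5054, 0.0669, 0.1255]
tcp_rot: [180.0, 0.0, 98.3]
wrist_force: [0.8, -0.6, -1.3]
opening: 0.0548
grasp_force: 42.9
```

Request:
servo_tool --moves '[[[0,0,0],[-0.04,-0.004,0],50],[[0,0,0],[-0.04,-0.004,0],50],[[0,0,0],[-0.04,-0.004,0],50],[[0,0,0],[-0.04,-0.004,0],50],[[0,0,0],[-0.04,-0.004,0],50],[[0,0,0],[-0.04,-0.004,0],50],[[0,0,0],[-0.035,-0.004,0],50],[[0,0,0],[-0.02,-0.004,0],50],[[0,0,0],[-0.01,-0.004,0],50],[[0,0,0],[0,0,0],50],[[0,0,0],[0,0,0],50],[[0,0,0],[0,0,0],50]]'

```text
time: 40.6
ee_pos: [0.5142, -0.2376, 0.1254]
tcp_rot: [180.0, -0.0, 98.4]
wrist_force: [0.3, 0.5, -1.7]
opening: 0.0547
grasp_force: 42.9
```

Request:
servo_tool --moves '[[[0,0,0],[0,0.0045,0.02],50],[[0,0,0],[0,0,0.02],50],[[0,0,0],[0,0,0.01],50],[[0,0,0],[0,0,0],50],[[0,0,0],[0,0,0],50],[[0,0,0],[0,0,0],50]]'

```text
time: 41.2
ee_pos: [0.5191, -0.2381, 0.0765]
tcp_rot: [179.9, 0.1, 98.3]
wrist_force: [1.1, -0.9, -1.6]
opening: 0.0546
grasp_force: 42.9
```

```bash
python3 - <<'E'
from h import *
print(get_obs()["ee_pos"].round(4),get_obs()["tcp_rot"])
im,d=camera("top");b,_=camera("side")
t=cv2.resize(im[172:250,312:432],(800,520),interpolation=cv2.INTER_CUBIC)
save("t9.png",t)
s=cv2.resize(b[110:210,220:353],(798,600),interpolation=cv2.INTER_CUBIC);save("s9.png",s)
E
```

```text
[ 0.5191 -0.2381  0.0765] [1.79920393e+02 5.14212054e-02 9.83125611e+01]
```

View pics/t9.png

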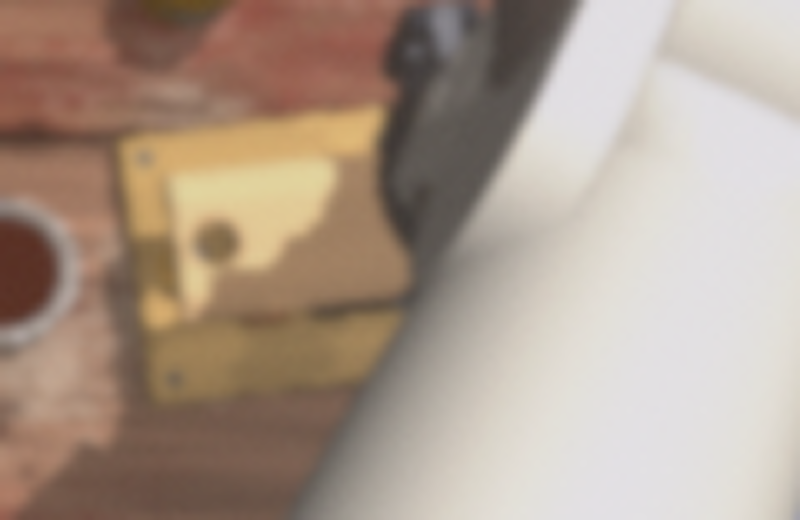

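```bash
python3 - <<'E'
from h import *
s=800/120
for z in (.0751,.0871): print("hole",z,q([(217,242)],s,(312,172),z).round(1), "corners",q([(170,175),(188,315)],s,(312,172),z).round(1).tolist())
c=calibration("top")
for nm,C in (("L",(507.1,-156.4)),("R",(530.1,-314.8))):
  for z in (.018,.042,.054):
    p,_=cv2.projectPoints(np.array([[C[0]/1e3,C[1]/1e3,z]]),cv2.Rodrigues(np.array(c["R"]))[0],np.array(c["t"]),np.array(c["camera_matrix"]),np.array(c["dist"]))
    u=p.ravel(); print(nm,z,((u-[322,182]+.5)*8-.5).round(0))
# pin pixels in t8: non-yellow blob bright/grey near each pin
U=cv2.imread("pics/t8.png")[:,:,::-1].astype(int)
for (x0,y0) in ((110,200),(570,140)):
    r=U[y0:y0+80,x0:x0+80]; sat=r.max(2)-r.min(2)
    ys,xs=np.nonzero(sat<45); print("grey blob",xs.mean()+x0,ys.mean()+y0,xs.min()+x0,xs.max()+x0,ys.min()+y0,ys.max()+y0,len(xs))
E
```

```text
hole 0.0751 [[ 510.  -161.7]] corners [[535.4, -143.2], [481.6, -151.0]]
hole 0.0871 [[ 508.6 -160.1]] corners [[533.7, -141.7], [480.5, -149.5]]
L 0.018 [141. 238.]
L 0.042 [151. 230.]
L 0.054 [155. 226.]
R 0.018 [609. 183.]
R 0.042 [628. 175.]
R 0.054 [638. 170.]
grey blob 147.43631436314362 233.1070460704607 132 163 218 248 738
grey blob 621.5796645702306 176.85324947589098 600 643 161 193 954
```

```bash
python3 - <<'E'
from h import *
im,d=camera("top")
s=800/120
print("top caul depth pts")
for (x,y) in [(190,190),(260,190),(320,180),(190,260),(250,260),(280,290),(350,230),(380,280)]:
    u,v=int(312+x/s),int(172+y/s); print((x,y),unproj("top",[(u,v)],depth=[np.median(d[v-1:v+2,u-1:u+2])])[0].round(4)*1000)
for r in mark_of("caul","top")[:2]: print("top",r["score"],c2w("top",r["xyz"]).round(4))
b,e=camera("side")
for r in mark_of("caul","side")[:2]: print("side",r["score"],c2w("side",r["xyz"]).round(4))
for r in cut_out("caul","side")[:1]:
    m=r["mask"];vs,us=np.nonzero(m);P=unproj("side",np.c_[us,vs],depth=e[m])*1000
    k=(P[:,2]>60)&(P[:,2]<110);P=P[k];print(r["score"],len(P),P.min(0).round(),P.max(0).round())
    A=np.c_[P[:,:2]-P[:,:2].mean(0),np.ones(len(P))];w=np.abs(P[:,2]-np.median(P[:,2]))<6
    print("plane slope x,y,z0",np.linalg.lstsq(A[w],P[w,2],rcond=None)[0])
    M=(m*255).astype(np.uint8);o=b.copy();o[cv2.dilate(M,np.ones((3,3)))-M>0]=(0,255,0)
    sv=cv2.resize(b[110:210,220:353],(798,600),interpolation=cv2.INTER_CUBIC);save("s9.png",sv)
E
```

```text
top caul depth pts
(190, 190) [ 528.4 -149.3   86.8]
(260, 190) [ 529.4 -177.5   85.7]
(320, 180) [ 532.6 -200.4   85.8]
(190, 260) [ 500.4 -149.8   86.3]
(250, 260) [ 501.1 -172.7   86.3]
(280, 290) [ 491.3 -185.5   86.4]
(350, 230) [ 514.8 -210.5   87.4]
(380, 280) [ 494.8 -223.5   87.1]
top 0.97 [ 0.5156 -0.2358  0.0736]
side 0.9 [ 0.5213 -0.2438  0.0689]
side 0.66 [ 0.5235  0.433  -0.002 ]
0.88 416 [ 479. -332.   71.] [ 561. -139.   91.]
plane slope x,y,z0 [-4.86528399e-03 -4.12703000e-03  8.49820826e+01]
```

View pics/s9.png

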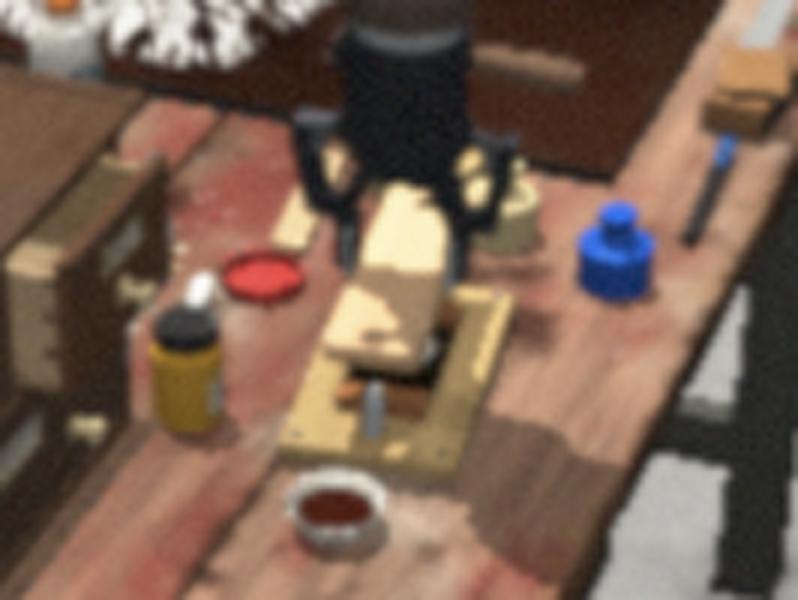

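```bash
python3 - <<'E'
from h import *
def s(pts,z):
    u=(np.array(pts,float)+.5)/6-.5+np.array([220,110]);return (unproj("side",u,z=z)[:,:2]*1000).round(1).tolist()
print("hole",s([(381,336)],.0866)); print("end corners",s([(326,340),(425,352)],.0866))
print("pin tip",s([(374,381)],.054),"straight top",s([(374,392)],.042),"base",s([(374,434)],.018))
print("board",s([(282,445),(455,468),(517,290)],.018))
c=calibration("side")
for C in ((507.1,-156.7),):
  for z in (.018,.042,.054):
    p,_=cv2.projectPoints(np.array([[C[0]/1e3,C[1]/1e3,z]]),cv2.Rodrigues(np.array(c["R"]))[0],np.array(c["t"]),np.array(c["camera_matrix"]),np.array(c["dist"]))
    print(z,((p.ravel()-[220,110]+.5)*6-.5).round(0))
for H in ((508.9,-160.2),):
    p,_=cv2.projectPoints(np.array([[H[0]/1e3,H[1]/1e3,.0866]]),cv2.Rodrigues(np.array(c["R"]))[0],np.array(c["t"]),np.array(c["camera_matrix"]),np.array(c["dist"]))
    print("top-hole in side",((p.ravel()-[220,110]+.5)*6-.5).round(0))
E
```

```text
hole [[504.4, -161.7]]
end corners [[532.8, -145.5], [474.5, -155.2]]
pin tip [[508.2, -161.5]] straight top [[510.2, -167.3]] base [[506.4, -158.5]]
board [[553.4, -127.2], [449.5, -143.5], [478.3, -345.9]]
0.018 [372. 435.]
0.042 [373. 402.]
0.054 [373. 386.]
top-hole in side [373. 336.]
```

Request:
servo_tool --moves '[[[0,0,0],[0.0027,-0.0007,0.01],50],[[0,0,0],[0,0,0.01],50],[[0,0,0],[0,0,0],50],[[0,0,0],[0,0,0],50]]'

```text
time: 41.95
ee_pos: [0.5171, -0.2353, 0.0546]
tcp_rot: [-179.9, -0.0, 98.3]
wrist_force: [-0.4, -0.6, -2.4]
opening: 0.0547
grasp_force: 42.9
```

Request:
servo_tool --moves '[[[0,0,0],[0,0,0.003],50],[[0,0,0],[0,0,0.003],50],[[0,0,0],[0,0,0.002],50],[[0,0,0],[0,0,0],50]]'

```text
time: 42.35
ee_pos: [0.5173, -0.2354, 0.0469]
tcp_rot: [-180.0, -0.0, 98.3]
wrist_force: [0.4, -0.8, -1.6]
opening: 0.0545
grasp_force: 42.9
```

Request:
servo_tool --moves '[[[0,0,0],[0,0,0.002],50],[[0,0,0],[0,0,0.001],50],[[0,0,0],[0,0,0],50],[[0,0,0],[0,0,0],50]]'

```text
time: 42.75
ee_pos: [0.5175, -0.2355, 0.0443]
tcp_rot: [180.0, 0.0, 98.3]
wrist_force: [0.3, 1.8, -2.0]
opening: 0.0543
grasp_force: 42.9
```

Request:
servo_tool --moves '[[[0,0,0],[0,0,0.002],50],[[0,0,0],[0,0,0.001],50],[[0,0,0],[0,0,0],50],[[0,0,0],[0,0,0],50]]'

```text
time: 43.15
ee_pos: [0.5174, -0.2355, 0.0412]
tcp_rot: [-180.0, -0.0, 98.3]
wrist_force: [0.5, 0.3, -2.2]
opening: 0.0548
grasp_force: 42.9
```

Request:
servo_tool --moves '[[[0,0,0],[0,0,0.002],50],[[0,0,0],[0,0,0.002],50],[[0,0,0],[0,0,0],50],[[0,0,0],[0,0,0],50]]'

```text
time: 43.55
ee_pos: [0.5174, -0.2354, 0.0372]
tcp_rot: [-180.0, -0.0, 98.3]
wrist_force: [-0.2, -0.0, -0.8]
opening: 0.0546
grasp_force: 42.9
```

Request:
servo_tool --moves '[[[0,0,0],[0,0,0.002],50],[[0,0,0],[0,0,0.002],50],[[0,0,0],[0,0,0],50],[[0,0,0],[0,0,0],50]]'

```text
time: 43.95
ee_pos: [0.5174, -0.2354, 0.0332]
tcp_rot: [-180.0, -0.0, 98.3]
wrist_force: [-0.2, -0.1, -1.8]
opening: 0.0549
grasp_force: 42.9
```

Request:
servo_tool --moves '[[[0,0,0],[0,0,0.001],50],[[0,0,0],[0,0,0.0007],50],[[0,0,0],[0,0,0],50],[[0,0,0],[0,0,0],50]]'

```text
time: 44.35
ee_pos: [0.5175, -0.2354, 0.0316]
tcp_rot: [-180.0, -0.0, 98.3]
wrist_force: [-0.3, 1.0, -1.6]
opening: 0.0545
grasp_force: 42.9
```

Request:
servo_tool --moves '[[[0,0,0],[0,0,0.0007],50],[[0,0,0],[0,0,0],50],[[0,0,0],[0,0,0],50]]'

```text
time: 44.65
ee_pos: [0.5175, -0.2355, 0.0314]
tcp_rot: [180.0, 0.0, 98.3]
wrist_force: [-2.5, 1.6, 5.7]
opening: 0.0543
grasp_force: 43.6
```

Request:
servo_tool --moves '[[[0,0,0],[0,0,-0.001],50],[[0,0,0],[0,0,0],66],[[0,0,0],[0,0,0],72],[[0,0,0],[0,0,0],80],[[0,0,0],[0,0,0],85],[[0,0,0],[0,0,-0.01],85],[[0,0,0],[0,0,-0.04],90],[[0,0,0],[0,0,-0.04],100],[[0,0,0],[0,0,-0.04],100],[[0,0,0],[0,0,-0.04],100]]'

```text
time: 45.65
ee_pos: [0.5172, -0.2354, 0.2045]
tcp_rot: [180.0, 0.0, 98.3]
wrist_force: [0.7, -0.6, -0.8]
opening: 0.0856
grasp_force: 0.0
```

Request:
servo_tool --moves '[[[0,0,0],[0.043,-0.01,0],100],[[0,0,0],[0.043,-0.01,0],100],[[0,0,0],[0.043,-0.01,0],100],[[0,0,0],[0.043,-0.01,0],100],[[0,0,0],[0.043,-0.01,0],100],[[0,0,0],[0.043,-0.01,0],100],[[0,0,0],[0.043,-0.01,0],100],[[0,0,0],[0.043,-0.01,0],100],[[0,0,0],[0.043,-0.01,0],100],[[0,0,0],[0,0,0],100]]'

```text
time: 46.65
ee_pos: [0.3708, 0.1382, 0.2029]
tcp_rot: [179.9, -0.1, 98.6]
wrist_force: [0.4, -0.2, -0.1]
opening: 0.0854
grasp_force: 0.0
```

```bash
cat > wt.py <<'E'
from h import *
from scipy.optimize import minimize
def proj(cam,P):
    c=calibration(cam);p,_=cv2.projectPoints(P,cv2.Rodrigues(np.array(c["R"]))[0],np.array(c["t"]),np.array(c["camera_matrix"]),np.array(c["dist"]));return p.reshape(-1,2)
a=np.linspace(0,2*np.pi,60)
def circ(x,y,r,z): return np.c_[x+r*np.cos(a),y+r*np.sin(a),0*a+z]
def sil(cam,x,y,S=8,z0=0):
    m=None
    for r,z1,z2 in ((.025,0,.038),(.013,.038,.055)):
        h=cv2.convexHull(((proj(cam,np.r_[circ(x,y,r,z0+z1),circ(x,y,r,z0+z2)])+.5)*S-.5).astype(np.float32))
        if m is None: m=np.zeros((420*S//1,560*S),np.uint8)
        cv2.fillPoly(m,[np.round(h).astype(np.int32)],1)
    return m
def fit(cam,guess,z0=0):
    best=None
    for r in cut_out("press_weight",cam):
        M=cv2.resize(r["mask"].astype(np.float32),None,fx=8,fy=8)>.5
        f=lambda p:-(np.logical_and(s:=sil(cam,p[0]/1e3,p[1]/1e3,z0=z0)>0,M).sum()/np.logical_or(s,M).sum())
        if f(guess)>-.15: continue
        o=minimize(f,guess,method="Nelder-Mead",options=dict(initial_simplex=[guess,[guess[0]+6,guess[1]],[guess[0],guess[1]+6]],maxfev=60))
        print(cam,round(r["score"],2),"iou",round(-o.fun,2),o.x.round(1))
if __name__=="__main__":
    for cam in ("top","side"):
        im,d=camera(cam)
        fit(cam,[518,-438])
        for r in rect(cam,"caul",.042)[:1]: print(cam,r)
    im,d=camera("top")
    for y,x in((-.16,.507),(-.2,.513),(-.235,.518),(-.27,.523),(-.3,.528)):
        for dx in(-.018,.018):
            u,v=np.round(proj("top",np.array([[x+dx,y,.042]]))[0]).astype(int);print((x+dx,y),im[v,u],unproj("top",[(u,v)],depth=[np.median(d[v-1:v+2,u-1:u+2])])[0,2].round(4))
E
python3 wt.py
```

```text
top 0.72 iou 0.91 [ 520.4 -435.2]
top ('caul', 0.64, array([ 518.9, -236. ]), array([ 57.2, 194.3]), 7.8)
side ('caul', 0.55, array([ 495.7, -155.7]), array([44.3, 47.1]), -68.0)
(0.489, -0.16) [226 216 163] 0.0424
(0.525, -0.16) [225 220 168] 0.0418
(0.495, -0.2) [226 217 163] 0.0414
(0.531, -0.2) [225 220 167] 0.0432
(0.5, -0.235) [226 215 162] 0.0409
(0.536, -0.235) [226 221 167] 0.0418
(0.505, -0.27) [226 215 160] 0.0427
(0.541, -0.27) [226 220 167] 0.0418
(0.51, -0.3) [226 213 159] 0.0413
(0.546, -0.3) [226 219 165] 0.042
```

Request:
servo_tool --moves '[[[0,0,0],[-0.042,0.0046,0],55],[[0,0,0],[-0.042,0.0046,0],55],[[0,0,0],[-0.042,0.0046,0],55],[[0,0,0],[-0.042,0.0046,0],55],[[0,0,0],[-0.042,0.0046,0],55],[[0,0,0],[-0.042,0.0046,0],55],[[0,0,0],[-0.042,0.0046,0],55],[[0,0,0],[-0.042,0.0046,0],55],[[0,0,0],[-0.042,0.0046,0],55],[[0,0,0],[-0.042,0.0046,0],55],[[0,0,0],[-0.042,0.0046,0],55],[[0,0,0],[-0.042,0.0046,0],55]]'

```text
time: 48.2
ee_pos: [0.4992, -0.3594, 0.2016]
tcp_rot: [-180.0, -0.0, 98.2]
wrist_force: [1.0, 0.6, -0.1]
opening: 0.0471
grasp_force: 0.0
```

Request:
servo_tool --moves '[[[0,0,0],[-0.042,0.0046,0],55],[[0,0,0],[-0.042,0.0046,0],55],[[0,0,0],[0,0,0.03],55],[[0,0,0],[0,0,0.03],55],[[0,0,0],[0,0,0],55],[[0,0,0],[0,0,0],55],[[0,0,0],[0,0,0],55]]'

```text
time: 48.9
ee_pos: [0.5213, -0.4387, 0.1442]
tcp_rot: [179.9, 0.1, 98.3]
wrist_force: [-0.4, 0.2, 0.1]
opening: 0.047
grasp_force: 0.0
```

Request:
servo_tool --moves '[[[0,0,0],[0.0015,0,0.03],55],[[0,0,0],[0,0,0.03],55],[[0,0,0],[0,0,0.02],55],[[0,0,0],[0,0,0.01],55],[[0,0,0],[0,0,0.005],55],[[0,0,0],[0,0,0.005],55],[[0,0,0],[0,0,0.002],55],[[0,0,0],[0,0,0],55],[[0,0,0],[0,0,0],55]]'

```text
time: 49.8
ee_pos: [0.5212, -0.4368, 0.0406]
tcp_rot: [180.0, 0.0, 98.3]
wrist_force: [-1.7, -0.4, 0.5]
opening: 0.047
grasp_force: 0.0
```

Request:
servo_tool --moves '[[[0,0,0],[0,0,0],45],[[0,0,0],[0,0,0],40],[[0,0,0],[0,0,0],35],[[0,0,0],[0,0,0],30],[[0,0,0],[0,0,0],25],[[0,0,0],[0,0,0],15],[[0,0,0],[0,0,0],15],[[0,0,0],[0,0,0],15]]' --force 60

```text
time: 50.6
ee_pos: [0.5203, -0.4368, 0.0403]
tcp_rot: [-179.9, 0.0, 98.3]
wrist_force: [-5.1, 1.0, 4.3]
opening: 0.021
grasp_force: 58.5
```

```bash
python3 - <<'E'
from h import *
from wt import proj
b,d=camera("side");im,_=camera("top")
print(get_obs()["opening"],get_obs()["torque"])
for r in mark_of("press_weight","side")[:3]: print(r["score"],c2w("side",r["xyz"]).round(4))
for r in mark_of("press_weight","top")[:3]: print(r["score"],c2w("top",r["xyz"]).round(4))
for r in cut_out("press_weight","side"):
    m=r["mask"];vs,us=np.nonzero(m);P=unproj("side",np.c_[us,vs],depth=d[m])*1000
    col=b[m].mean(0)
    print(round(r["score"],2),col.round(),m.sum(),"base pts:")
    for z0,z1 in((5,15),(15,25),(25,36),(36,45),(45,60)):
        k=(P[:,2]>z0)&(P[:,2]<z1); 
        if k.sum()>3: print(z0,z1,k.sum(),"x",np.percentile(P[k,0],[5,50,95]).round(1),"y",np.percentile(P[k,1],[5,50,95]).round(1))
E
```

```text
0.0212066216523501 [ 0.02883492  1.10124693 -0.05736636]
0.56 [ 0.4325 -0.4101 -0.0033]
0.52 [ 0.5218 -0.4393 -0.006 ]
0.63 [ 0.5179 -0.4372  0.0019]
0.56 [ 0.4318 -0.4091 -0.0015]
0.74 [ 44.  61. 112.] 171 base pts:
5 15 30 x [408.4 426.4 448.1] y [-410.1 -389.3 -379.9]
15 25 23 x [408.7 424.8 451. ] y [-406.  -387.4 -382.2]
25 36 60 x [408.9 427.8 450.4] y [-418.9 -396.1 -382.4]
36 45 11 x [417.6 427.  437.3] y [-406.9 -400.2 -386.5]
45 60 23 x [420.4 431.3 440.4] y [-413.  -401.9 -392.2]
0.59 [131. 118.  90.] 152 base pts:
5 15 32 x [497.2 516.8 539.3] y [-431.4 -419.1 -411.9]
15 25 25 x [496.  503.5 536.7] y [-439.9 -421.8 -410.6]
25 36 51 x [499.2 516.  539.9] y [-439.9 -424.4 -412.4]
36 45 12 x [509.5 519.9 529.6] y [-435.4 -430.4 -421.4]
45 60 20 x [506.6 518.5 528.9] y [-442.1 -432.5 -423. ]
```

Request:
servo_tool --moves '[[[0,0,0],[0,0,-0.002],15],[[0,0,0],[0,0,-0.003],15],[[0,0,0],[0,0,-0.005],15],[[0,0,0],[0,0,0],15],[[0,0,0],[0,0,0],15],[[0,0,0],[0,0,0],15]]'

```text
time: 51.45
ee_pos: [0.5209, -0.4364, 0.0496]
tcp_rot: [-180.0, -0.0, 98.3]
wrist_force: [-0.1, -0.4, -7.4]
opening: 0.0212
grasp_force: 59.0
```

```bash
python3 - <<'E'
from h import *
b,d=camera("side");o=get_obs();print(o["ee_pos"],o["opening"],o["wrist_force"],o["torque"],o["tcp_rot"])
for r in cut_out("press_weight","side"):
    m=r["mask"];vs,us=np.nonzero(m);P=unproj("side",np.c_[us,vs],depth=d[m])*1000
    if np.median(P[:,0])<480: continue
    print(r["score"],np.percentile(P[:,2],[2,10,50,90,98]).round(1))
    for z0,z1 in((15,25),(25,35),(35,46),(46,55),(55,70)):
        k=(P[:,2]>z0)&(P[:,2]<z1); 
        if k.sum()>3: print(z0,z1,k.sum(),"x",np.percentile(P[k,0],[5,50,95]).round(1),"y",np.percentile(P[k,1],[5,50,95]).round(1))
E
```

```text
[ 0.52084847 -0.43644605  0.04957217] 0.02085844524668393 [ 0.26028837 -0.06046368 -7.3891858 ] [ 0.03283802 -0.01270256  0.00627755] [-1.79984107e+02 -1.97297137e-02  9.83019242e+01]
0.72 [ 9.6 14.2 36.5 58.8 64.9]
15 25 25 x [498.8 516.3 540.4] y [-434.5 -418.6 -412. ]
25 35 25 x [497.5 512.6 542. ] y [-431.7 -419.6 -413.8]
35 46 54 x [500.6 518.1 541.9] y [-444.3 -426.3 -414.2]
46 55 9 x [510.2 524.1 532. ] y [-434.6 -430.5 -426.7]
55 70 21 x [508.8 520.6 528.7] y [-442.8 -431.  -419.7]
```

Request:
servo_tool --moves '[[[0,0,0],[0,0,-0.02],15],[[0,0,0],[0,0,-0.03],15],[[0,0,0],[0,0,-0.02],15],[[0,0,0],[0,0,-0.01],15],[[0,0,0],[0.012,0.0016,0],15],[[0,0,0],[0.022,0.0029,0],15],[[0,0,0],[0.03,0.0039,0],15],[[0,0,0],[0.035,0.0046,0],15],[[0,0,0],[0.035,0.0046,0],15],[[0,0,0],[0.03,0.0039,0],15],[[0,0,0],[0.022,0.0029,0],15],[[0,0,0],[0.012,0.0016,0],15]]'

```text
time: 52.75
ee_pos: [0.5172, -0.2342, 0.1285]
tcp_rot: [-179.9, -0.1, 98.4]
wrist_force: [-0.4, -1.2, -6.7]
opening: 0.021
grasp_force: 59.6
```

Request:
servo_tool --moves '[[[0,0,0],[0,0,0.01],15],[[0,0,0],[0,0,0.015],15],[[0,0,0],[0,0,0.01],15],[[0,0,0],[0,0,0.005],15],[[0,0,0],[0,0,0],15],[[0,0,0],[0,0,0],15],[[0,0,0],[0,0,0],15]]'

```text
time: 53.45
ee_pos: [0.5184, -0.2373, 0.0905]
tcp_rot: [180.0, 0.0, 98.3]
wrist_force: [-0.8, -0.2, -7.2]
opening: 0.0208
grasp_force: 59.6
```

Request:
servo_tool --moves '[[[0,0,0],[0.0007,0,0.003],15],[[0,0,0],[0,0,0.002],15],[[0,0,0],[0,0,0.0015],15],[[0,0,0],[0,0,0.0005],15],[[0,0,0],[0,0,0],15],[[0,0,0],[0,0,0],15]]'

```text
time: 54.05
ee_pos: [0.518, -0.2362, 0.083]
tcp_rot: [180.0, 0.0, 98.3]
wrist_force: [0.8, 0.0, -6.4]
opening: 0.0207
grasp_force: 59.6
```

Request:
servo_tool --moves '[[[0,0,0],[0,0,0.0005],15],[[0,0,0],[0,0,0],15],[[0,0,0],[0,0,0],15]]'

```text
time: 54.35
ee_pos: [0.518, -0.2362, 0.0824]
tcp_rot: [180.0, 0.0, 98.3]
wrist_force: [-1.2, 0.4, -6.3]
opening: 0.021
grasp_force: 59.6
```

Request:
servo_tool --moves '[[[0,0,0],[0,0,0.0005],15],[[0,0,0],[0,0,0],15],[[0,0,0],[0,0,0],15]]'

```text
time: 54.65
ee_pos: [0.518, -0.2363, 0.0823]
tcp_rot: [180.0, 0.0, 98.3]
wrist_force: [-1.6, 0.5, -1.8]
opening: 0.021
grasp_force: 60.1
```

Touching. A hair more, then release gently and rise.

Request:
servo_tool --moves '[[[0,0,0],[0,0,0.0003],15],[[0,0,0],[0,0,0],15],[[0,0,0],[0,0,0],28],[[0,0,0],[0,0,0],34],[[0,0,0],[0,0,0],42],[[0,0,0],[0,0,0],52],[[0,0,0],[0,0,0],55],[[0,0,0],[0,0,0],55],[[0,0,0],[0,0,-0.005],55],[[0,0,0],[0,0,-0.015],55],[[0,0,0],[0,0,-0.03],55],[[0,0,0],[0,0,-0.03],55]]'

```text
time: 55.85
ee_pos: [0.5178, -0.2361, 0.1635]
tcp_rot: [180.0, -0.0, 98.3]
wrist_force: [-0.0, -0.9, 0.4]
opening: 0.0467
grasp_force: 0.0
```

Request:
servo_tool --moves '[[[0,0,0],[0,0,-0.04],55],[[0,0,0],[0.04,-0.01,0],55],[[0,0,0],[0.043,-0.01,0],55],[[0,0,0],[0.043,-0.01,0],55],[[0,0,0],[0.043,-0.01,0],55],[[0,0,0],[0.043,-0.01,0],55],[[0,0,0],[0.043,-0.01,0],55],[[0,0,0],[0.043,-0.01,0],55],[[0,0,0],[0.043,-0.01,0],55],[[0,0,0],[0.043,-0.01,0],55],[[0,0,0],[0,0,0],55]]'

```text
time: 56.95
ee_pos: [0.3719, 0.1346, 0.2032]
tcp_rot: [179.9, -0.1, 98.6]
wrist_force: [-0.3, -0.5, -0.0]
opening: 0.0468
grasp_force: 0.0
```

```bash
python3 - <<'E'
from h import *
from wt import fit
for cam in("top","side"):
    im,d=camera(cam); fit(cam,[518,-236],z0=.042)
    for n in ("caul","lacquer_dish","dropper_bottle","press_weight"):
        for r in mark_of(n,cam)[:2]: print(cam,n,round(r["score"],2),c2w(cam,r["xyz"]).round(3))
    if cam=="top": print(rect(cam,"caul",.042))
E
```

```text
top 0.79 iou 0.94 [ 517.3 -235. ]
top caul 0.88 [ 0.516 -0.231  0.03 ]
top lacquer_dish 0.57 [ 0.501 -0.085  0.   ]
top dropper_bottle 0.51 [0.522 0.436 0.005]
top press_weight 0.82 [ 0.431 -0.407 -0.002]
top press_weight 0.52 [ 0.517 -0.236  0.04 ]
[('caul', 0.61, array([ 509.1, -183.9]), array([59.6, 91.8]), 7.7), ('caul', 0.33, array([ 514.8, -230.3]), array([110.5, 201.9]), 8.4)]
side caul 0.46 [ 0.52  -0.237  0.027]
side lacquer_dish 0.57 [ 0.505 -0.086  0.002]
side dropper_bottle 0.5 [ 0.526  0.43  -0.002]
side press_weight 0.6 [ 0.431 -0.407 -0.004]
```

Weight sits upright at the caul's middle (within about 2 mm); bystanders have not moved.

```bash
python3 -c "
from workcell import *
print(job_done())"
```

```text
the job is handed in; nothing more can be done
None
```

The job is handed in: the plaque, both strips, the caul and the press weight are in place, all measured within about 2 mm of where they should be. The lacquer dish, dropper bottle and blue look-alike were left where they stood.

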